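# Shift the transmitter to the spare fold-up hook

### The job

I need the stretch of rail where the transmitter hangs kept clear: unfold the spare hook right down onto its stop, move the transmitter over so that it hangs by its handle across both prongs of that hook, behind the turned-up ends, and then fold the emptied hook up flat against the rail. The hinges are stiff: with a light grip take each hook all the way until you feel its stop, without forcing it, and feel the transmitter's weight come onto the prongs before you let go: no dropping, jerking or pressing it down. Leave the other things on the table where they are.

Things in the scene. Friction and masses are not known exactly. Their poses are not given: they have to be found in the camera images.
- rail: End rail of the pit table: upright galvanised strip 500 mm long, from 160 to 275 mm above the table, on two posts, fixed. Origin: on the table below the middle of the strip's front face; own z up, y along the strip, -x points away from its front face, out over the table, where the hooks are. The hooks sit about 105 mm to either side of the middle.
- hook_a: Double-prong fold-up steel hook, the one that starts unfolded with the transmitter on it. Frame origin: middle of its hinge axis, 28 mm in front of the rail's face. Own axes: z up, x towards the rail, y along rail and hinge. Unfolded, two 10 mm thick orange prongs run level along -x at y = -35 and +35 mm: straight for 72 mm from the hinge, then bent up, ends 84 mm out, 16 mm up (21 at the top). Plate 116 x 62 mm; clear gap between prongs 60 mm.
- hook_b: Double-prong fold-up steel hook, the spare one that starts folded up flat and empty. Frame origin: middle of its hinge axis, 28 mm in front of the rail's face. Own axes: z up, x towards the rail, y along rail and hinge. Unfolded, two 10 mm thick orange prongs run level along -x at y = -35 and +35 mm: straight for 72 mm from the hinge, then bent up, ends 84 mm out, 16 mm up (21 at the top). Plate 116 x 62 mm; clear gap between prongs 60 mm.
- hook_a_arm (a joint): Hinge of hook_a: 0 = unfolded on its stop (prongs level), 1.571 = folded up flat on its other stop (prongs upright, parallel to the rail). A stiff friction hinge: it stays wherever it is left, and it takes 6 to 7 N at 64 mm from the hinge to turn it; both stops are hard. A prong can be pinched from above with a light grip (20 to 30 N) and led round, but it creeps between the fingers and lags behind them.
- hook_b_arm (a joint): Hinge of hook_b: 0 = unfolded on its stop (prongs level), 1.571 = folded up flat on its other stop (prongs upright, parallel to the rail). A stiff friction hinge: it stays wherever it is left, and it takes 6 to 7 N at 64 mm from the hinge to turn it; both stops are hard. A prong can be pinched from above with a light grip (20 to 30 N) and led round, but it creeps between the fingers and lags behind them.
- transmitter_handle (a point): Centre of the handle bar of the black transmitter; own z up, y along the bar, -x out of its front (stick) side. Bar 12 x 12 mm thick, 120 mm clear length between its end posts; below it 44 mm clear to the case (176 wide, 50 thick, 105 mm high, centred under the bar). 0.42 to 0.68 kg. It hangs with the bar across both prongs, bar centre 11 mm above the hinge axis; pinch the bar at its middle, between the prongs.
- transmitter: The black transmitter with two sticks and a carrying handle. Origin: middle of the underside of its case, 155 mm straight below the centre of the handle bar; own z up, y along its width, -x out of its front. 161 mm high in all.
- puck_center (a point): Green glass lap timer puck, 72 mm across, 24 mm high. It lies in front of the rail and is not part of the job; the point is its centre, 12 mm above the table.
- shock_1_center (a point): Chrome shock body, 80 mm long, 22 mm thick, lying. It lies in front of the rail and is not part of the job; the point is its centre, 11 mm above the table.
- shock_2_center (a point): Second chrome shock body, as the first. It lies in front of the rail and is not part of the job; the point is its centre, 11 mm above the table.
- bumper_center (a point): White nylon bumper block, 90 x 36 x 26 mm. It lies in front of the rail and is not part of the job; the point is its centre, 13 mm above the table.
Mind the look-alikes: they are no part of the job. Of the things like the transmitter, leave any that is pink or purple; of the rest the larger one is meant.

How it is judged (in metres and radians):
On the way, in this order (a step that is already met when the one before it is completed fails the run):
1. the spare hook is unfolded onto its stop while the transmitter still hangs on the other one (value of joint hook_b_arm below 0.03 rad and contact force between transmitter and hook_a above 2.5 N), for 0.2 s.
2. the transmitter hangs on both prongs of the spare hook, let go (x of transmitter_handle in the frame of hook_b between -0.074 and -0.015 m and y of transmitter_handle in the frame of hook_b between -0.025 and 0.025 m and z of transmitter_handle in the frame of hook_b between 0.006 and 0.016 m and contact force between transmitter and hook_b above 2.5 N and contact force between the fingers and transmitter below 0.1 N), for 0.3 s.
3. the emptied hook is folded up flat (value of joint hook_a_arm above 1.54 rad), for 0.2 s.
At the end, for the whole second after the job is handed in: the transmitter hangs still and within 0.15 rad of upright on hook_b, its handle bar resting on the prongs between hinge and turned-up ends, within 25 mm of the hook's middle and let go; hook_b is open (below 0.03 rad) and hook_a folded flat (above 1.54 rad) (all of step 2 and value of joint hook_b_arm below 0.03 rad and value of joint hook_a_arm above 1.54 rad and angle between transmitter's own z axis and vertical below 0.15 rad and linear speed of transmitter below 0.03 m/s); the robot touches nothing.
It fails at once if the transmitter is dropped on, pressed on or jerked against a hook (contact force between transmitter and hook_a above 20 N or contact force between transmitter and hook_b above 20 N).
It fails at once if a hook is gripped or pushed too hard (contact force between the fingers and hook_a above 100 N or contact force between the fingers and hook_b above 100 N).
It fails at once if another thing on the table is shifted by more than 12 mm (distance of any of puck_center, shock_1_center, shock_2_center, bumper_center from where it was at the start of the episode above 0.012 m).
It also fails if it takes over 70 s, if anything falls off the work surface, if the arm or the gripper's body presses on something with over 40 N, if the wrist force passes 120 N, or if a joint passes its speed limit or range.

### The arm

A 6-joint arm with a two-finger parallel gripper is mounted at the origin on the work surface. World frame = base frame: x ahead of the robot, y to its left, z up, the work surface at z = 0. Lengths are in m, angles in degrees, forces in N, time in s.
With the tool pointing down it reaches from about 0.25 to 0.725 m from the base axis. Payload 9.7 kg.
Tool frame: the origin (TCP) lies where the fingers leave the gripper's body, on its centre line; the fingertips stand 73 mm ahead of it and the grasp point (between the pads) lies 54 mm ahead of it; y points along the fingers, x is the direction in which the jaws open and shut, and the axes are right-handed (so a half turn about y gives the same grasp; the last joint's range is limited). The gripper opens to 85 mm and grips with 20 to 120 N. Pads are 22 mm wide; open, the fingers measure 114 mm over their backs; the gripper's body (76 mm by 85 mm) begins 54 mm behind the grasp point. The pads swing forward as they close: fully open they stand 13 mm farther back than shut.
Start: joints at [76.089, 4.979, 10.078, 95.1, 0, 90], TCP at [0.132, 0.534, 0.304] pointing down, gripper open.
Joint ranges: [-179.16, 179.16], [-48.56, 103.87], [-65.8, 70.77], [-126.05, 130.52], [-82.76, 87.17], [-180, 180]. Speed limits (degrees/s): [127.2, 127.2, 147.25, 180, 180, 180].

### API

Orientations are given as [roll, pitch, yaw] about the fixed x, y, z axes, in that order (R = Rz(yaw) Ry(pitch) Rx(roll)).
In Python, from workcell import sensors, imaging, bot, models gives the robot as it stands.
- The arm moves only by the tool arm_command, never from a script. Its argument "rows" is one flat list of numbers, 7 for each row, row after row: the shift along the tool's x, y, z in cm, then the turn, a rotation vector about the tool's x, y, z in degrees, then the gripper's target within -1 to 1 (fully open at 1, half-way at 0, shut at -1). A call has 1 to 12 rows; each row is the pose to reach, as a shift and turn from the pose commanded when the call began, along the tool's axes at that moment; what a row does not reach only later rows make up. A row lasts 1/12 s, in which the tool goes at most 41.7 mm and 7.16 degrees, less where a joint would pass 70% of its speed; a pose out of reach is approached as far as the arm can. A call with a gripper value outside its range is refused whole. The fingers move at their own pace and stop on an object; "force" is the grip in N (left out, the last holds). Time passes only in rows, so rows that repeat a pose let the fingers close. It gives the time, the measured TCP pose, the force and the opening at its end, in the units of the state.
- sensors.get_obs(): the state, without advancing time (a new reading comes with each control period).
- imaging.camera(name): name is "side" or "top" or "wrist"; returns a dict with "pixels" (384x512x3 uint8, blue, green, red), "z_map" (384x512 float32, m along the optical axis (not along the pixel's ray), 0 where there is no reading), "camera_matrix" (3x3 intrinsics, pixels), "world_from_camera" (4x4, takes a point from camera to world coordinates). Camera axes: x right, y up, looking along -z (the intrinsics and any distortion apply to the point x, -y, -z); pixel columns grow to the right and rows downward; lengths in m; the calibration is good to about 2 mm. A picture is of the moment at which its call begins.
- bot.job_done(): hands the job in, once; it reports no verdict.
Trained networks look in the newest picture that a camera, given by its name, has taken for a name from the list of things; names that differ only in an ending like _2 or _b are one class to them, and where a whole thing is asked for, a point or a joint stands for the part that bears it (a point fixed in the world has none). Each returns a list of dicts, best first, with "conf" (0 to 1); they miss things now and then, are a little off and sometimes report something else, mostly with a low value. They report only what shows in the picture. A call takes as long as a camera call. They do not tell look-alikes from the thing itself.
- models.search_frame(thing, camera): "extent" ([centre column, centre row, width, height] in pixels, round what is visible of it).
- models.spot_point(thing, camera): "location" ([column, row] in pixels: a listed point, or the origin of a listed thing).
The state is a dict: "time": time; "q": joint angles; "qd": joint speeds; "joint_efforts": joint torques, N m; "ee_pos": TCP position; "tcp_rot": TCP orientation; "wrist_force": force on the tool from outside, world axes, zero at the start; "torque": the same for the moment, N m; "opening": finger opening in m.
Only numpy, scipy, OpenCV 4.12 (cv2) and the standard library are available. Lean on these libraries where they do the work, as an engineer would, in place of code of your own. Each camera call takes 0.05 s, during which the arm holds its last target.

## Working session

There is one attempt and no reset: what is moved stays moved. The work goes in short steps, Python scripts to look and compute and a tool call to move; the robot and the scene stay as the last step left them, time stands still between calls to the robot, and variables do not carry over. Pictures are saved under pics/ and viewed, and the job is handed in when it is done.

Besides the shell and the picture viewer there is one more tool, called as name(argument=value, ...) on one line, values as JSON. arm_command: Moves the arm, as the interface text tells. Its arguments: {"type":"object","properties":{"rows":{"type":"array","items":{"type":"number"}},"force":{"type":"number"}},"required":["rows"]}

```bash
mkdir -p pics; ls; cat > h.py <<'E'
import numpy as np, cv2
from workcell import sensors, imaging, bot, models
def px2w(c,u,v,z=None):
    K=c["camera_matrix"];T=c["world_from_camera"]
    d=z if z is not None else c["z_map"][int(round(v)),int(round(u))]
    x=(u-K[0,2])/K[0,0]*d; y=(v-K[1,2])/K[1,1]*d
    return (T@np.array([x,-y,-d,1]))[:3]
def w2px(c,p):
    K=c["camera_matrix"];T=np.linalg.inv(c["world_from_camera"])
    q=T@np.append(p,1); return np.array([K[0,2]+K[0,0]*q[0]/-q[2],K[1,2]-K[1,1]*q[1]/-q[2]]),-q[2]
def cloud(c):
    K=c["camera_matrix"];T=c["world_from_camera"];z=c["z_map"]
    v,u=np.indices(z.shape)
    P=np.stack([(u-K[0,2])/K[0,0]*z,-(v-K[1,2])/K[1,1]*z,-z],-1)
    W=P@T[:3,:3].T+T[:3,3]; W[z==0]=np.nan
    return W
E
python3 - <<'E'
from h import *
np.set_printoptions(precision=4,suppress=True)
o=sensors.get_obs(); print(o)
for n in ["side","top","wrist"]:
    c=imaging.camera(n); cv2.imwrite(f"pics/{n}0.png",c["pixels"]); np.savez(f"{n}0.npz",**c)
    print(n,c["camera_matrix"],c["world_from_camera"])
    for t in ["rail","hook_a","hook_b","transmitter","transmitter_handle","puck_center","shock_1_center","bumper_center"]:
        for d in models.spot_point(t,n)[:4]:
            print(t,np.round(d["location"]),round(d["conf"],2),px2w(c,*np.clip(d["location"],0,[511,383])))
E
```

```text
pics
{'time': 0.0, 'q': array([76.09  ,  5.0097, 10.0344, 95.1024,  0.0014, 89.9992]), 'qd': array([-0.0268,  0.0309,  0.0959, -0.0999,  0.085 ,  0.0629]), 'joint_efforts': array([  0.0028, -52.0388,  46.4802,   0.0164,   0.0001,   0.    ]), 'ee_pos': array([0.1322, 0.5337, 0.3032]), 'tcp_rot': array([-89.9986,   0.0776,  76.0908]), 'wrist_force': array([ 0.0388, -0.2968,  0.7889]), 'torque': array([ 0.0038, -0.0181, -0.0229]), 'opening': 0.08564731313128272}
side [[365.5358   0.     254.6214]
 [  0.     365.5358 192.6893]
 [  0.       0.       1.    ]] [[ 0.9236  0.2363 -0.3019  0.2666]
 [-0.3833  0.5842 -0.7154 -0.4327]
 [ 0.0073  0.7765  0.6301  0.6713]
 [ 0.      0.      0.      1.    ]]
hook_a [187. 157.] 0.88 [0.3987 0.2842 0.1999]
hook_a [277. 136.] 0.83 [0.6236 0.2759 0.2089]
hook_b [187. 157.] 0.88 [0.3987 0.2842 0.1999]
hook_b [277. 136.] 0.83 [0.6236 0.2759 0.2089]
transmitter [216. 301.] 0.93 [0.3654 0.0001 0.034 ]
transmitter [208. 175.] 0.88 [0.4348 0.2511 0.1586]
transmitter [322. 338.] 0.85 [ 0.5164 -0.16    0.0502]
transmitter [201. 218.] 0.82 [0.3979 0.2077 0.0699]

[... 1066 characters left out ...]
.0202 0.1225]
transmitter_handle [393. 224.] 0.79 [ 0.529  -0.1426  0.1146]
transmitter_handle [ 97. 188.] 0.72 [0.4931 0.4618 0.1606]
transmitter_handle [197. 256.] 0.55 [0.3942 0.2322 0.2146]
puck_center [278. 196.] 0.95 [0.5693 0.0964 0.0239]
shock_1_center [277. 195.] 0.7 [0.5723 0.0995 0.0221]
shock_1_center [249. 218.] 0.65 [0.5076 0.1554 0.0191]
bumper_center [196. 255.] 0.75 [0.3964 0.234  0.2119]
bumper_center [279. 156.] 0.65 [0.6664 0.1086 0.0267]
wrist [[301.2243   0.     255.5711]
 [  0.     301.2243 188.5594]
 [  0.       0.       1.    ]] [[ 0.2396 -0.9372 -0.2534  0.069 ]
 [ 0.9709  0.2312  0.0627  0.5491]
 [-0.0001 -0.261   0.9653  0.3742]
 [ 0.      0.      0.      1.    ]]
```

View pics/side0.png

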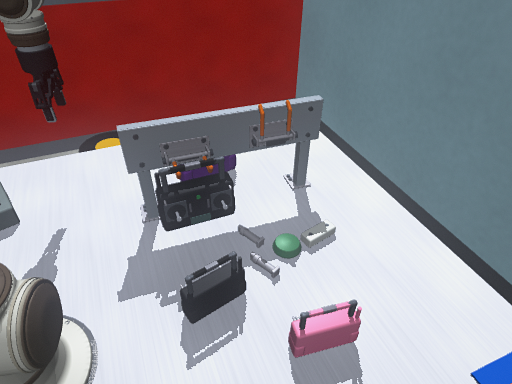

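View pics/top0.png

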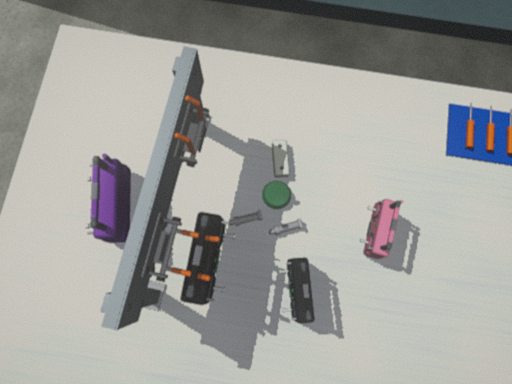

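View pics/wrist0.png

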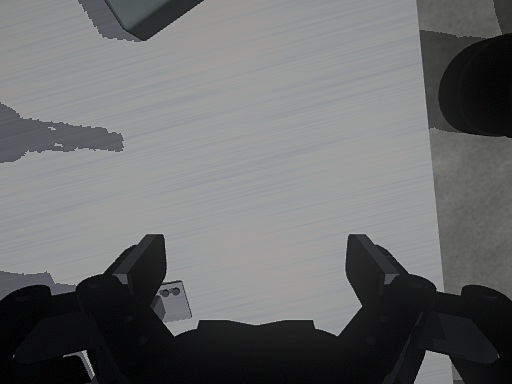

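```bash
python3 - <<'E'
from h import *
np.set_printoptions(precision=4,suppress=True)
for n in ["side","top"]:
    c=dict(np.load(f"{n}0.npz")); W=cloud(c)
    m=(W[...,2]>0.165)&(W[...,2]<0.27)&(W[...,0]>0.25)&(W[...,0]<0.8)&(W[...,1]>0.2)&(W[...,1]<0.45)
    P=W[m]; print(n,len(P))
    # ransac vertical line fit in xy
    rng=np.random.default_rng(0); best=0
    for _ in range(3000):
        a,b=P[rng.integers(len(P),size=2)]
        d=(b-a)[:2]; L=np.linalg.norm(d)
        if L<0.15: continue
        d/=L; nn=np.array([-d[1],d[0]]); r=np.abs((P[:,:2]-a[:2])@nn)<0.003
        if r.sum()>best: best=r.sum(); inl=r
    Q=P[inl]; mu=Q[:,:2].mean(0); _,_,Vt=np.linalg.svd(Q[:,:2]-mu); d=Vt[0]; d=d if d[0]>0 else -d
    s=(Q[:,:2]-mu)@d
    print(best,"dir",d,np.degrees(np.arctan2(d[1],d[0])),"mu",mu,"ends",s.min(),s.max(), mu+d*np.percentile(s,0.2),mu+d*np.percentile(s,99.8), "z",Q[:,2].min(),Q[:,2].max())
    t=(W[...,2]>0.27)&(W[...,2]<0.285)&(W[...,0]>0.2)&(W[...,0]<0.85)&(W[...,1]>0.2)&(W[...,1]<0.45)
    T=W[t]; s=(T[:,:2]-mu)@d; print("top",len(T),np.percentile(s,[0.5,99.5]), mu+d*np.mean(np.percentile(s,[0.5,99.5])))
    # orange pixels
    px=c["pixels"].astype(int); o=(px[...,2]>130)&(px[...,1]<px[...,2]*0.62)&(px[...,0]<80)&~np.isnan(W[...,0])
    o&=(W[...,2]>0.15)
    nl,lab,st,ce=cv2.connectedComponentsWithStats(o.astype(np.uint8))
    for i in range(1,nl):
        if st[i,4]<8: continue
        q=W[lab==i]; nn=np.array([-d[1],d[0]])
        print("orange",ce[i],st[i,4],np.median(q,0),q.min(0),q.max(0),"along",np.median((q[:,:2]-mu)@d),"off",np.percentile((q[:,:2]-mu)@nn,[5,50,95]))
    # dark px of transmitter bar (z 0.2-0.23) 
    b=(px.max(-1)<90)&(W[...,2]>0.205)&(W[...,2]<0.24)&(W[...,1]<0.30)&(W[...,1]>0.1)&(W[...,0]>0.25)&(W[...,0]<0.55)
    q=W[b]; print("bar",len(q),np.median(q,0),q.min(0),q.max(0),np.percentile((q[:,:2]-mu)@d,[2,98]),np.percentile((q[:,:2]-mu)@nn,[2,50,98]))
E
python3 - <<'E'
import cv2
a=cv2.imread('pics/side0.png')[85:235,110:340]; cv2.imwrite('pics/sidez.png',cv2.resize(a,None,fx=3.4,fy=3.4,interpolation=cv2.INTER_CUBIC))
a=cv2.imread('pics/top0.png')[40:340,90:320]; cv2.imwrite('pics/topz.png',cv2.resize(a,None,fx=2,fy=2,interpolation=cv2.INTER_CUBIC))
E
```

```text
side 8274
5572 dir [ 0.9986 -0.0527] -3.0203086402142447 mu [0.4834 0.3125] ends -0.22249691593399806 0.27805984725228944 [0.2619 0.3242] [0.7588 0.298 ] z 0.16500586711626009 0.26998996264904535
top 1564 [-0.2203  0.2743] [0.5104 0.3111]
orange [288.6324 113.0735] 68 [0.6521 0.2726 0.277 ] [0.6486 0.2687 0.223 ] [0.6576 0.2928 0.2937] along 0.17050231353897835 off [-0.0336 -0.031  -0.0157]
orange [261.2083 117.4722] 72 [0.5822 0.2765 0.2752] [0.5791 0.273  0.2251] [0.587  0.2948 0.2946] along 0.1004324602824202 off [-0.0334 -0.0308 -0.0141]
orange [204.     157.3636] 11 [0.4325 0.2629 0.2031] [0.4283 0.2368 0.1995] [0.4359 0.2713 0.2152] along -0.048630767042165624 off [-0.0679 -0.0523 -0.0457]
orange [174.2143 163.7857] 14 [0.3631 0.2627 0.2024] [0.3596 0.2352 0.2012] [0.3665 0.2714 0.215 ] along -0.11764170933006018 off [-0.0701 -0.0561 -0.0482]
orange [209.5556 166.6667] 18 [0.4299 0.2023 0.2163] [0.4267 0.1965 0.1999] [0.4338 0.2286 0.2207] along -0.04815453513344863 off [-0.1174 -0.1128 -0.0887]
orange [178.1667 172.9167] 12 [0.36   0.2052 0.217 ] [0.356  0.2025 0.2139] [0.3648
[... 778 characters left out ...]
9 0.2001] [0.4277 0.2381 0.1558] [0.4407 0.2565 0.2117] along -0.04006323768330949 off [-0.0728 -0.0662 -0.0586]
orange [213.5909 238.2045] 44 [0.4304 0.2097 0.2115] [0.4257 0.2002 0.156 ] [0.4395 0.2188 0.2181] along -0.0399685359688379 off [-0.113  -0.1045 -0.0955]
orange [185.2128 272.3617] 47 [0.3626 0.2485 0.2012] [0.3582 0.2383 0.1541] [0.3663 0.2599 0.2109] along -0.10974780876871972 off [-0.077  -0.0694 -0.0598]
orange [205.0976 277.3415] 41 [0.3602 0.2105 0.214 ] [0.3561 0.2031 0.2034] [0.3644 0.2194 0.2188] along -0.10986719197993243 off [-0.1139 -0.1071 -0.0993]
bar 456 [0.3778 0.231  0.2127] [0.3213 0.1985 0.2052] [0.469  0.2973 0.2157] [-0.1475 -0.0077] [-0.0933 -0.0849 -0.0293]
```

View pics/sidez.png

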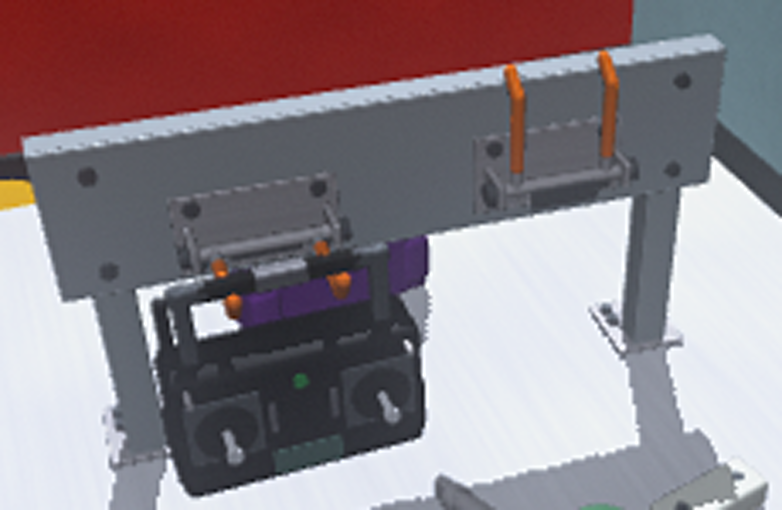

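View pics/topz.png

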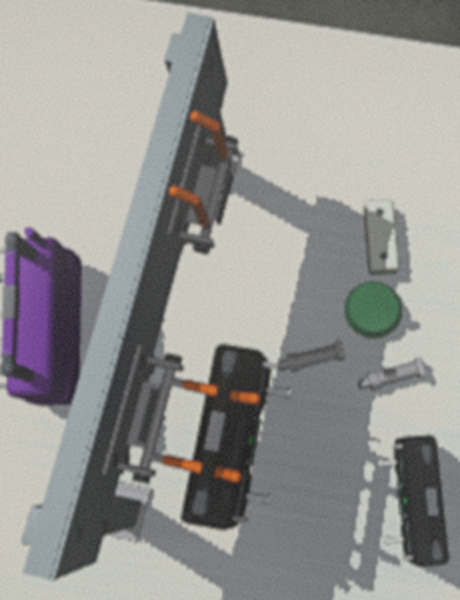

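```bash
cat >> h.py <<'E'
from scipy.spatial.transform import Rotation as Rn
np.set_printoptions(precision=4,suppress=True)
A=np.radians(-3.1); D=np.array([np.cos(A),np.sin(A),0]); N=np.array([-np.sin(A),np.cos(A),0]) # D along rail, N toward rail
HB=np.array([0.617,0.277,0.199]); HA=np.array([0.399,0.2885,0.199])
def hk(H,x,y,z): return H+N*x-D*y+np.array([0,0,z])
def inhk(H,p): q=np.asarray(p)-H; return np.array([q@N,-q@D,q[2]])
def pose():
    o=sensors.get_obs(); R=Rn.from_euler('xyz',o["tcp_rot"],degrees=True); return o,o["ee_pos"],R
def go(grasp,yaw,R0=None,p0=None):
    o,p,R=pose()
    Rt=Rn.from_euler('xyz',[-90,0,yaw],degrees=True)
    t=np.asarray(grasp)-Rt.apply([0,0.054,0])
    print("shift cm",R.inv().apply(t-p)*100,"rotvec",np.degrees((R.inv()*Rt).as_rotvec()),"tcp target",t)
E
python3 - <<'E'
from h import *
print("near prong top",hk(HB,0,.035,.064))
go(hk(HB,0,.035,.15),-3.1)
E
```

```text
near prong top [0.5821 0.2789 0.263 ]
shift cm [-13.939   -9.9133 -49.7946] rotvec [ 0.0004 79.1925 -0.0024] tcp target [0.5821 0.2789 0.403 ]
```

arm_command(rows=[0,-3.5,0,0,0,0,0.2,0,-7,0,0,3,0,0.2,0,-9.9,-1,0,8,0,0.2,-1,-9.9,-4.5,0,15,0,0.2,-2.2,-9.9,-8,0,22,0,0.2,-3.3,-9.9,-12,0,29,0,0.2,-4.4,-9.9,-16,0,36,0,0.2,-5.5,-9.9,-20,0,43,0,0.2,-6.6,-9.9,-24,0,50,0,0.2,-7.7,-9.9,-28,0,57,0,0.2,-8.8,-9.9,-32,0,64,0,0.2,-9.9,-9.9,-36,0,71,0,0.2], force=25)

```text
time: 2.35
ee_pos: [0.4594, 0.3498, 0.4031]
tcp_rot: [-90.0, -0.0, 4.7]
wrist_force: [0.5, 1.4, 0.5]
opening: 0.0512
```

```bash
python3 - <<'E'
from h import *
o,p,R=pose(); print(o["time"],p,o["tcp_rot"],o["q"],o["wrist_force"],o["opening"])
go(hk(HB,0,.035,.15),-3.1)
E
```

```text
2.35 [0.4594 0.3498 0.4031] [-89.9831  -0.0196   4.7385] [ 37.2828  12.8157  30.2796 107.4383   0.0037 122.5443] [0.5347 1.4043 0.5444] 0.051167032425740576
shift cm [11.6376  0.0081 -8.0766] rotvec [-0.0183  7.8385  0.0184] tcp target [0.5821 0.2789 0.403 ]
```

arm_command(rows=[4,0,-2.7,0,4,0,0.2,8,0,-5.4,0,7.8,0,0.2,11.6,0,-8.1,0,7.8,0,0.2,11.6,0,-8.1,0,7.8,0,0.2,11.6,0,-8.1,0,7.8,0,0.2])

```text
time: 2.77
ee_pos: [0.5839, 0.2783, 0.4009]
tcp_rot: [-90.1, 0.1, -3.0]
wrist_force: [-0.5, 0.0, 0.3]
opening: 0.0513
```

```bash
python3 - <<'E'
from h import *
o,p,R=pose(); print(o["time"],p,o["tcp_rot"],o["q"],o["wrist_force"],o["opening"])
go(hk(HB,0,.035,.066),-3.1)
c=imaging.camera("wrist"); cv2.imwrite("pics/w1.png",c["pixels"]); np.savez("w1.npz",**c)
E
```

```text
2.7667 [0.5839 0.2783 0.4009] [-90.0877   0.0886  -2.9503] [ 25.4923  24.4897  44.9608 110.5908  -0.0349 118.4425] [-0.4621  0.0463  0.3399] 0.05132005163160637
shift cm [-0.1747  8.1872  0.0659] rotvec [ 0.0878  0.1498 -0.0885] tcp target [0.5821 0.2789 0.319 ]
```

View pics/w1.png

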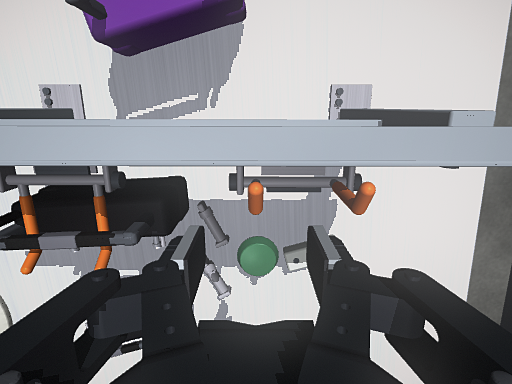

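```bash
python3 - <<'E'
from h import *
c=dict(np.load("w1.npz")); W=cloud(c)
px=c["pixels"].astype(int); o=(px[...,2]>130)&(px[...,1]<px[...,2]*0.62)&(px[...,0]<100)
nl,lab,st,ce=cv2.connectedComponentsWithStats(o.astype(np.uint8))
for i in range(1,nl):
    if st[i,4]<20: continue
    q=W[lab==i]; h=HB if ce[i][0]>200 else HA
    a=np.array([inhk(h,x) for x in q]); print(ce[i],st[i,4],np.nanmedian(a,0),np.nanpercentile(a,[2,98],axis=0).ravel())
# rail top/front edge
t=(W[...,2]>0.265)&(W[...,2]<0.29)&(px.max(-1)-px.min(-1)<60); t[:110]=0;t[175:]=0
a=np.array([inhk(HB,x) for x in W[t]]); print("rail top",np.nanmedian(a[:,2])+HB[2],np.nanpercentile(a[:,0],[0.5,50,99.5]))
for col in range(20,480,50):
    k=t[:,col]; 
    if k.any(): a=np.array([inhk(HB,x) for x in W[k,col]]); print(col,a[:,0].min(),a[:,0].max())
# bar
for col in range(46,96,8):
    q=W[225:256,col]; a=np.array([inhk(HA,x) for x in q]); k=a[:,2]>0.0; print(col,a[k][:,0].min() if k.any() else 0,a[k][:,0].max()if k.any() else 0,np.median(a[k][:,1:],0))
# hinge barrel
for col in range(262,330,12):
    q=W[175:192,col]; a=np.array([inhk(HB,x) for x in q]); k=np.abs(a[:,2])<0.015; print("hinge",col,a[k])  if col==286 else 0
E
```

```text
[255.6705 197.2092] 349 [0.0105 0.0322 0.0912] [-0.0034  0.0288  0.0817  0.0194  0.0365  0.0949]
[365.3898 196.8786] 313 [ 0.0116 -0.0366  0.0917] [-0.0033 -0.0403  0.0816  0.0196 -0.0332  0.095 ]
[349.3469 193.1633] 49 [ 0.0039 -0.0362  0.0595] [ 0.0034 -0.0385  0.049   0.0044 -0.0345  0.0687]
[ 27.1812 218.2971] 276 [-0.0399  0.0317  0.003 ] [-0.0534  0.0281  0.0003 -0.0185  0.0358  0.0046]
[ 99.588 215.94 ] 250 [-0.0379 -0.0376  0.003 ] [-0.05   -0.0415 -0.0002 -0.0178 -0.0336  0.0046]
[102.2347 258.2143] 196 [-0.0763 -0.0384  0.0099] [-0.0825 -0.042   0.0027 -0.068  -0.0341  0.0185]
[ 28.4769 262.5077] 195 [-0.0792  0.0308  0.0132] [-0.087   0.028   0.0051 -0.0729  0.0356  0.0198]
rail top 0.27520690628692046 [0.0273 0.041  0.0621]
20 0.027091107695578983 0.05243640740873309
70 0.027490971238629987 0.052485025052309404
120 0.0271098985000709 0.05269643171694338
170 0.027562691349154737 0.05281972707230018
220 0.027564842370861577 0.052846066311965846
270 0.027621837319014984 0.053001392600475435
320 0.027861113482188688 0.05306163432539842
370 0.027326555742164207 0.0531866155648
[... 222 characters left out ...]
.06244062788162263 -0.049797960483242226 [-0.0061  0.0155]
70 -0.06329155907146308 -0.05009612162036497 [-0.0134  0.0154]
78 -0.06073998732795162 -0.04976322706100914 [-0.0205  0.0149]
86 -0.06053465319443388 -0.04981694047671618 [-0.0283  0.0154]
94 -0.06123505895322565 -0.049573601430261904 [-0.036   0.0148]
hinge 286 [[ 0.0036  0.0051  0.0066]
 [ 0.0031  0.0053  0.0086]
 [ 0.0024  0.0053  0.0096]
 [ 0.0006  0.0053  0.0097]
 [-0.0001  0.0053  0.0104]
 [-0.0005  0.0055  0.0125]
 [-0.0019  0.0053  0.0106]
 [-0.003   0.0052  0.0099]
 [-0.004   0.0052  0.0098]
 [-0.0054  0.0049  0.0078]
 [-0.007   0.0047  0.0054]
 [-0.0074  0.0048  0.0075]
 [-0.0088  0.0047  0.0058]
 [-0.0099  0.0046  0.0054]]
```

```bash
python3 - <<'E'
from h import *
c=dict(np.load("w1.npz")); W=cloud(c)
for h,cols in ((HA,range(40,92,10)),(HB,range(270,330,10))):
    for col in cols:
        a=np.array([inhk(h,x) for x in W[172:192,col]]); k=np.abs(a[:,0])<0.012; print(col,a[k][:,2].max()+.199, a[k][np.argmax(a[k][:,2]),0])
E
python3 - <<'E'
import cv2
a=cv2.imread('pics/w1.png')[90:280,0:400]; cv2.imwrite('pics/w1z.png',cv2.resize(a,None,fx=2,fy=2,interpolation=cv2.INTER_CUBIC))
E
```

```text
40 0.20278343167077312 0.0014252702093383008
50 0.2024679413409392 -0.0014458619242594232
60 0.2023368188242925 -0.0014418625367342112
70 0.20288893738303615 -0.0003241279689746075
80 0.20328456508291975 -0.002078005140918105
90 0.20366332442118007 -6.208450842186916e-05
270 0.21039671620043993 -0.0017602446380583022
280 0.2103013923799701 -0.0026718101789917317
290 0.2101723388569477 -0.0017463403219179004
300 0.21149998868314562 -0.0004545421056510866
310 0.20980191642385765 7.401668901198328e-05
320 0.2099381393811518 0.00014337531442885787
```

View pics/w1z.png

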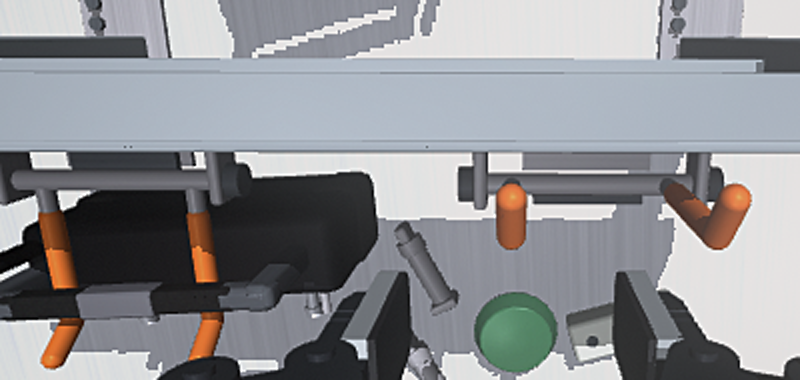

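arm_command(rows=[0,3,0,0,0,0,0.2,0,6,0,0,0,0,0.2,0,7.8,0.1,0,0,0,0.2,0,7.8,0.1,0,0,0,0.2,0,7.8,0.1,0,0,0,-1,0,7.8,0.1,0,0,0,-1,0,7.8,0.1,0,0,0,-1,0,7.8,0.1,0,0,0,-1,0,7.8,0.1,0,0,0,-1,0,7.8,0.1,0,0,0,-1], force=25)

```text
time: 3.65
ee_pos: [0.5829, 0.2821, 0.3273]
tcp_rot: [-89.9, -0.4, -2.8]
wrist_force: [13.1, 0.8, 2.7]
opening: 0.0093
```

```bash
sed -i 's/^HB=.*/HB=np.array([0.617,0.277,0.205])+D*0.002; HA=np.array([0.399,0.2885,0.198])+D*0.0025/' h.py; python3 - <<'E'
from h import *
o,p,R=pose(); print(o["time"],p,o["tcp_rot"],o["wrist_force"],o["torque"],o["opening"])
print("grasp in hb",inhk(HB,p+R.apply([0,.054,0])))
c=imaging.camera("side"); cv2.imwrite("pics/s2.png",cv2.resize(c["pixels"][60:220,100:360],None,fx=3,fy=3))
E
```

```text
3.65 [0.5829 0.2821 0.3273] [-89.8584  -0.4407  -2.7569] [13.1415  0.8156  2.7243] [ 0.2338 -2.2895 -0.0989] 0.009330044892248571
grasp in hb [0.0034 0.0359 0.0683]
```

View pics/s2.png

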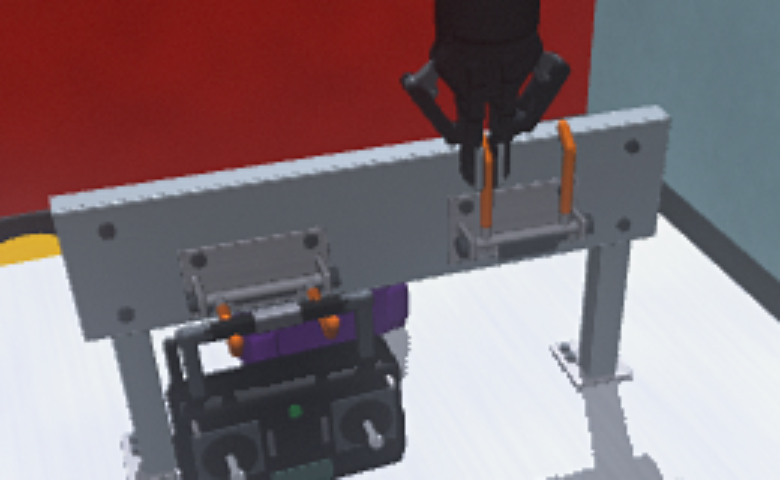

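arm_command(rows=[0.1,0,-0.29,0,0,0,-1,0.1,0.02,-0.57,0,0,0,-1,0.1,0.06,-0.86,0,0,0,-1,0.1,0.1,-1.15,0,0,0,-1,0.1,0.16,-1.43,0,0,0,-1,0.1,0.22,-1.71,0,0,0,-1,0.1,0.3,-1.98,0,0,0,-1,0.1,0.4,-2.26,0,0,0,-1,0.1,0.5,-2.53,0,0,0,-1,0.1,0.62,-2.79,0,0,0,-1,0.1,0.75,-3.05,0,0,0,-1,0.1,0.88,-3.3,0,0,0,-1], force=25)

```text
time: 4.7
ee_pos: [0.5814, 0.2498, 0.3204]
tcp_rot: [-89.7, -0.5, -2.7]
wrist_force: [5.4, 3.8, 12.8]
opening: 0.0089
```

```bash
cat >> h.py <<'E'
def rep(H,name=None,cam="side",crop=(60,220,100,360)):
    o,p,R=pose(); print(o["time"],p,o["tcp_rot"],o["wrist_force"],o["torque"],o["opening"])
    print("grasp in hook",inhk(H,p+R.apply([0,.054,0])))
    if name:
        c=imaging.camera(cam); a,b,e,f=crop; cv2.imwrite(f"pics/{name}.png",cv2.resize(c["pixels"][a:b,e:f],None,fx=3,fy=3)); np.savez(f"{name}.npz",**c)
        return c
E
python3 - <<'E'
from h import *
rep(HB,"s3")
E
```

```text
4.7 [0.5814 0.2498 0.3204] [-89.7042  -0.4607  -2.6943] [ 5.4282  3.8237 12.7907] [ 1.0413 -0.7531 -0.0134] 0.00892043284547588
grasp in hook [-0.0288  0.0357  0.0614]
```

View pics/s3.png

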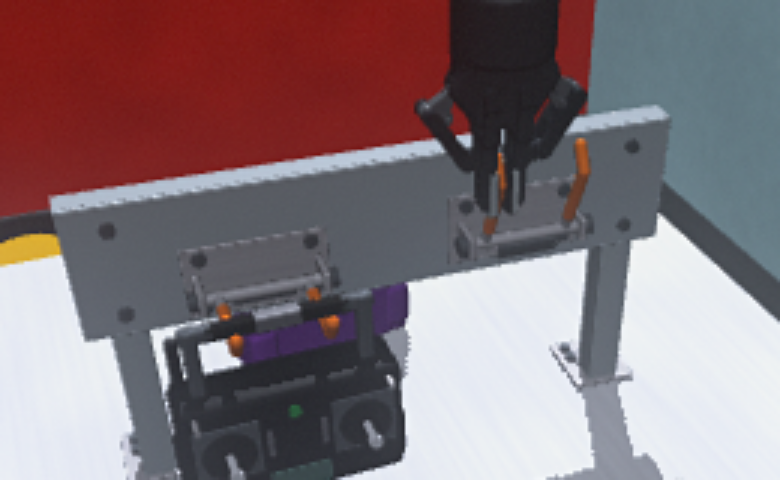

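arm_command(rows=[0.05,0.15,-0.25,0,0,0,-1,0.05,0.31,-0.49,0,0,0,-1,0.05,0.48,-0.72,0,0,0,-1,0.05,0.66,-0.94,0,0,0,-1,0.05,0.85,-1.16,0,0,0,-1,0.05,1.05,-1.37,0,0,0,-1,0.05,1.25,-1.57,0,0,0,-1,0.05,1.47,-1.76,0,0,0,-1,0.05,1.7,-1.93,0,0,0,-1,0.05,1.93,-2.11,0,0,0,-1,0.05,2.17,-2.26,0,0,0,-1,0.05,2.42,-2.42,0,0,0,-1], force=25)

```text
time: 5.75
ee_pos: [0.5802, 0.224, 0.2965]
tcp_rot: [-89.9, -0.4, -2.8]
wrist_force: [-0.7, -6.0, 15.8]
opening: 0.0088
```

```bash
python3 - <<'E'
from h import *
rep(HB,"s4")
E
```

```text
5.75 [0.5802 0.224  0.2965] [-89.9258  -0.3964  -2.7568] [-0.7428 -6.0394 15.849 ] [-1.0021  0.2771 -0.0271] 0.008833044495636658
grasp in hook [-0.0548  0.0355  0.0376]
```

View pics/s4.png

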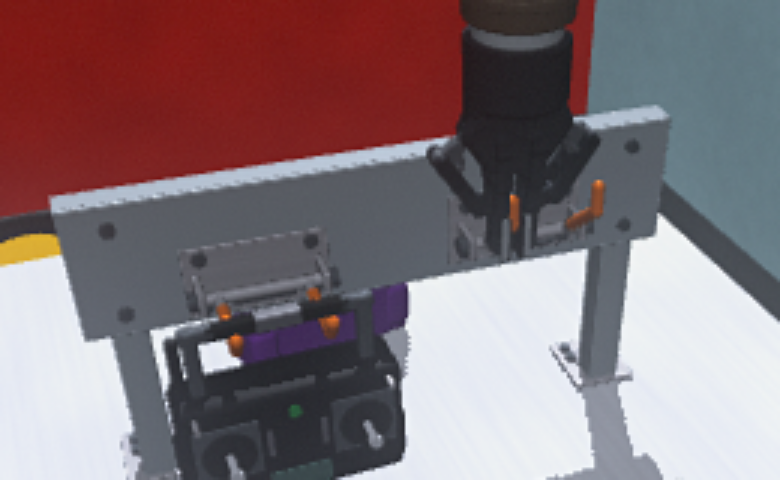

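arm_command(rows=[0.0,0.3,-0.16,0,0,0,-1,0.0,0.61,-0.31,0,0,0,-1,0.0,0.94,-0.45,0,0,0,-1,0.0,1.26,-0.56,0,0,0,-1,0.0,1.59,-0.66,0,0,0,-1,0.0,1.93,-0.74,0,0,0,-1,0.0,2.27,-0.8,0,0,0,-1,0.0,2.61,-0.85,0,0,0,-1,0,2.95,-0.88,0,0,0,-1], force=25)

```text
time: 6.55
ee_pos: [0.5797, 0.2145, 0.2659]
tcp_rot: [-90.1, -0.3, -2.8]
wrist_force: [-1.6, -10.0, 10.6]
opening: 0.009
```

```bash
python3 - <<'E'
from h import *
rep(HB,"s5")
E
```

```text
6.55 [0.5797 0.2145 0.2659] [-90.0623  -0.2904  -2.7999] [ -1.6449 -10.0198  10.5647] [-1.6941  0.2801 -0.015 ] 0.009018410968102611
grasp in hook [-0.0645  0.0355  0.0069]
```

View pics/s5.png

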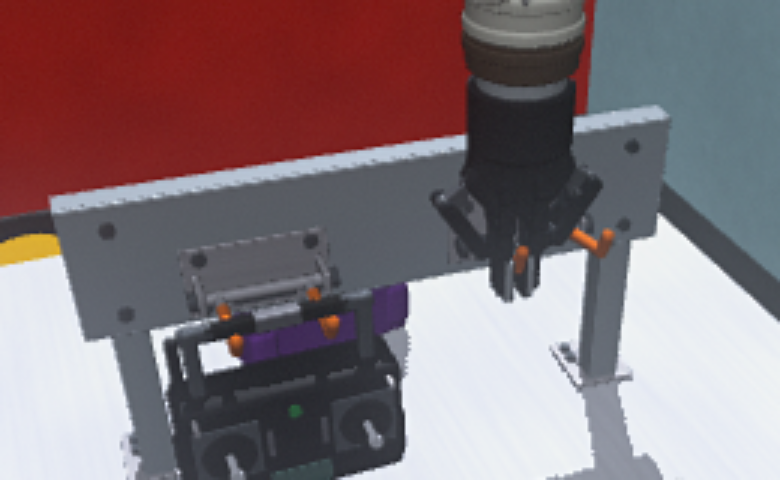

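arm_command(rows=[0.0,0.15,-0.05,0,0,0,-1,0.0,0.3,-0.1,0,0,0,-1,0.0,0.45,-0.1,0,0,0,-1,0.0,0.6,-0.1,0,0,0,-1,0,0.6,-0.1,0,0,0,-1], force=25)

```text
time: 7.02
ee_pos: [0.5798, 0.2139, 0.2593]
tcp_rot: [-90.0, -0.3, -2.8]
wrist_force: [-0.0, -7.4, 7.5]
opening: 0.0093
```

```bash
python3 - <<'E'
from h import *
rep(HB)
E
```

```text
7.0167 [0.5798 0.2139 0.2593] [-90.0389  -0.2508  -2.7818] [-0.0338 -7.4253  7.5098] [-1.3161 -0.0628 -0.0219] 0.009349966043114328
grasp in hook [-0.0651  0.0355  0.0003]
```

arm_command(rows=[0.0,0.15,0,0,0,0,-1,0.0,0.3,0,0,0,0,-1,0,0.3,0,0,0,0,-1], force=25)

```text
time: 7.27
ee_pos: [0.5798, 0.2139, 0.2563]
tcp_rot: [-90.0, -0.2, -2.8]
wrist_force: [0.9, -7.6, 6.1]
opening: 0.0087
```

```bash
python3 - <<'E'
from h import *
c=rep(HB,"s6")
W=cloud(c)
px=c["pixels"].astype(int); o=(px[...,2]>130)&(px[...,1]<px[...,2]*0.62)&(px[...,0]<80)&(W[...,2]>.15)
nl,lab,st,ce=cv2.connectedComponentsWithStats(o.astype(np.uint8))
for i in range(1,nl):
    if st[i,4]<6: continue
    q=W[lab==i]; h=HB if ce[i][0]>240 else HA
    a=np.array([inhk(h,x) for x in q]); print(ce[i],st[i,4],np.nanmedian(a,0),np.nanpercentile(a,[2,98],axis=0).ravel())
E
```

```text
7.2667 [0.5798 0.2139 0.2563] [-90.0353  -0.2474  -2.7816] [ 0.8993 -7.6061  6.0831] [-1.3033 -0.0199 -0.0914] 0.008711897132546933
grasp in hook [-0.0651  0.0355 -0.0027]
[295.2812 142.125 ] 32 [-0.0479 -0.0321  0.0098] [-0.0708 -0.0367  0.0073 -0.0293 -0.0293  0.0145]
[302.3333 142.8889] 9 [-0.0838 -0.0325  0.0282] [-0.0881 -0.0369  0.0253 -0.0819 -0.0301  0.0298]
[274. 148.] 9 [-0.0837  0.0368  0.0282] [-0.0862  0.0348  0.0254 -0.0815  0.0386  0.0306]
[204.     157.3636] 11 [-0.0233 -0.0321  0.0046] [-0.0447 -0.0357  0.0029 -0.0188 -0.0292  0.0142]
[174.1538 163.9231] 13 [-0.0291  0.0376  0.0051] [-0.0498  0.0341  0.0035 -0.0205  0.0401  0.0139]
[209.5556 166.6667] 18 [-0.0843 -0.0324  0.0185] [-0.0879 -0.0367  0.0024 -0.0597 -0.0293  0.0212]
[178.1667 172.9167] 12 [-0.0847  0.0367  0.0184] [-0.0867  0.0325  0.0161 -0.0825  0.0406  0.0196]
```

View pics/s6.png

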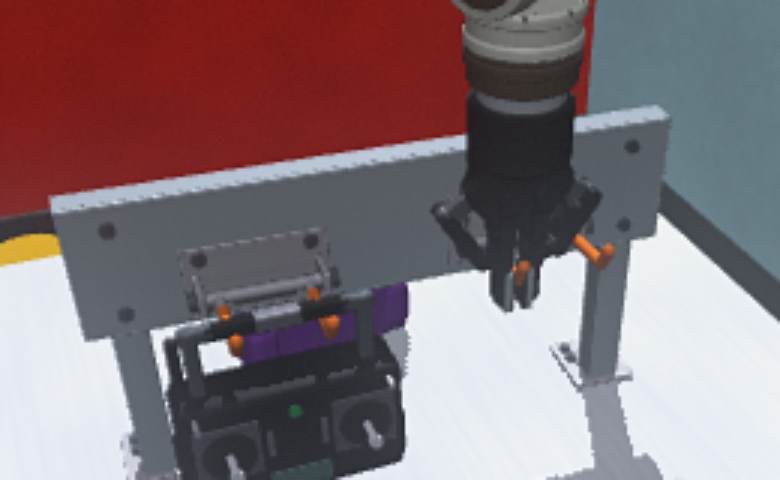

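arm_command(rows=[0.0,0.15,0,0,0,0,-1,0.0,0.3,0,0,0,0,-1,0,0.45,0,0,0,0,-1,0,0.6,0,0,0,0,-1,0,0.6,0,0,0,0,-1], force=25)

```text
time: 7.73
ee_pos: [0.5798, 0.2142, 0.2501]
tcp_rot: [-90.0, -0.2, -2.8]
wrist_force: [-0.2, -6.2, 6.0]
opening: 0.0094
```

```bash
cat >> h.py <<'E'
def orange(c):
    W=cloud(c)
    px=c["pixels"].astype(int); o=(px[...,2]>130)&(px[...,1]<px[...,2]*0.62)&(px[...,0]<80)&(W[...,2]>.15)
    nl,lab,st,ce=cv2.connectedComponentsWithStats(o.astype(np.uint8))
    for i in range(1,nl):
        if st[i,4]<6: continue
        q=W[lab==i]; h=HB if np.nanmedian(q[:,0])>.5 else HA
        a=np.array([inhk(h,x) for x in q]); print(ce[i],st[i,4],np.nanmedian(a,0),np.nanpercentile(a,[2,98],axis=0).ravel())
E
python3 - <<'E'
from h import *
orange(rep(HB,"s7"))
E
```

```text
7.7333 [0.5798 0.2142 0.2501] [-90.0099  -0.2379  -2.7692] [-0.247  -6.1897  5.9769] [-0.9872 -0.0875 -0.0613] 0.009391261751475796
grasp in hook [-0.0648  0.0355 -0.0089]
[295.5588 144.2059] 34 [-0.0524 -0.0319  0.0058] [-0.0742 -0.0363  0.0035 -0.0302 -0.0293  0.0108]
[302.5 145.8] 10 [-0.0856 -0.033   0.0213] [-0.0878 -0.0374  0.019  -0.0831 -0.0306  0.0233]
[274.3333 151.1111] 9 [-0.0866  0.036   0.0213] [-0.0876  0.0323  0.0194 -0.0828  0.0399  0.0246]
[204.     157.3636] 11 [-0.025  -0.0317  0.0048] [-0.0441 -0.0359  0.0031 -0.017  -0.0292  0.014 ]
[174.2143 163.7857] 14 [-0.0283  0.0373  0.0043] [-0.0499  0.0339  0.0029 -0.0195  0.04    0.0142]
[209.4118 166.7059] 17 [-0.084  -0.0321  0.0178] [-0.0888 -0.036   0.0023 -0.0603 -0.0297  0.0217]
[178.1667 172.9167] 12 [-0.0862  0.037   0.0191] [-0.0892  0.0323  0.0173 -0.0821  0.0406  0.0212]
```

arm_command(rows=[0.0,0.12,0,0,0,0,-1,0.0,0.24,0,0,0,0,-1,0,0.24,0,0,0,0,-1], force=25)

```text
time: 8.03
ee_pos: [0.5798, 0.2143, 0.2484]
tcp_rot: [-90.0, -0.3, -2.8]
wrist_force: [0.3, -6.1, 9.5]
opening: 0.0094
```

```bash
python3 - <<'E'
from h import *
orange(rep(HB,"s8"))
E
```

```text
8.0333 [0.5798 0.2143 0.2484] [-89.9766  -0.27    -2.7603] [ 0.2889 -6.1077  9.5284] [-0.8874  0.1306 -0.0615] 0.009386968231510423
grasp in hook [-0.0646  0.0355 -0.0106]
[295.3667 144.4333] 30 [-0.0504 -0.0322  0.0044] [-0.074  -0.0371  0.0022 -0.0324 -0.0293  0.0082]
[302.5455 146.6364] 11 [-0.0859 -0.0329  0.019 ] [-0.0904 -0.0374  0.0161 -0.0824 -0.0312  0.0219]
[273.5385 151.9231] 13 [-0.0852  0.0368  0.0185] [-0.0889  0.0329  0.0047 -0.0607  0.0397  0.0213]
[204.     157.3636] 11 [-0.0235 -0.0314  0.0051] [-0.0454 -0.0353  0.0022 -0.0191 -0.0294  0.0148]
[174.25   163.6667] 12 [-0.0275  0.0367  0.0053] [-0.0347  0.034   0.0022 -0.0191  0.0399  0.0064]
[209.7059 166.6471] 17 [-0.0853 -0.0327  0.0189] [-0.0883 -0.0368  0.0035 -0.0597 -0.0294  0.0213]
[178.1667 172.9167] 12 [-0.086   0.037   0.0195] [-0.0876  0.0326  0.0164 -0.0838  0.0406  0.0217]
```

arm_command(rows=[0.0,0.12,0,0,0,0,-1,0.0,0.24,0,0,0,0,-1,0,0.24,0,0,0,0,-1], force=25)

```text
time: 8.33
ee_pos: [0.5798, 0.2144, 0.248]
tcp_rot: [-89.9, -0.4, -2.8]
wrist_force: [-5.1, -7.1, 20.8]
opening: 0.0092
```

```bash
python3 - <<'E'
from h import *
orange(rep(HB,"s9"))
E
```

```text
8.3333 [0.5798 0.2144 0.248 ] [-89.9223  -0.3898  -2.7572] [-5.1464 -7.1299 20.7642] [-1.1233  0.835  -0.0426] 0.009160877495410709
grasp in hook [-0.0645  0.0354 -0.011 ]
[295.4062 144.5   ] 32 [-0.0505 -0.0319  0.0046] [-0.0713 -0.0365  0.0018 -0.0323 -0.0295  0.0085]
[302.5455 146.6364] 11 [-0.0866 -0.034   0.0192] [-0.0878 -0.037   0.0163 -0.083  -0.0303  0.0211]
[273.5385 151.9231] 13 [-0.0865  0.0373  0.0191] [-0.0888  0.0333  0.0046 -0.0599  0.0398  0.0221]
[204.     157.3636] 11 [-0.0247 -0.0315  0.0047] [-0.0439 -0.0355  0.0027 -0.0186 -0.0293  0.0137]
[174.2143 163.7857] 14 [-0.0274  0.0372  0.0045] [-0.0486  0.0339  0.0027 -0.0198  0.04    0.0136]
[209.5556 166.6667] 18 [-0.0837 -0.0325  0.0186] [-0.0881 -0.0366  0.0029 -0.0598 -0.0295  0.0209]
[178.1667 172.9167] 12 [-0.0871  0.037   0.0199] [-0.0897  0.0325  0.0172 -0.0825  0.0406  0.0222]
```

arm_command(rows=[0,-0.15,0,0,0,0,-1,0,-0.15,0,0,0,0,0.2,0,-0.15,0,0,0,0,0.2,0,-0.15,0,0,0,0,0.2,0,-0.15,0,0,0,0,0.2,0,-0.5,0,0,0,0,0.2,0,-2,0,0,0,0,0.2,0,-5,0,0,0,0,0.2,0,-9,0,0,0,0,0.2,0,-12,0,0,0,0,0.2])

```text
time: 9.22
ee_pos: [0.5785, 0.2147, 0.3651]
tcp_rot: [-90.0, -0.0, -2.7]
wrist_force: [1.3, 0.1, 1.0]
opening: 0.0514
```

```bash
python3 - <<'E'
from h import *
c=rep(HB,"s10"); orange(c)
o,p,R=pose()
c=imaging.camera("top"); orange(c); cv2.imwrite("pics/t10.png",cv2.resize(c["pixels"][40:340,90:320],None,fx=2,fy=2))
go(hk(HA,-.057,0,.10),86.9)
E
```

```text
9.2167 [0.5785 0.2147 0.3651] [-89.9822  -0.0335  -2.7026] [1.3176 0.0502 0.995 ] [ 0.0252 -0.0718  0.0002] 0.05138647386923791
grasp in hook [-0.0642  0.0371  0.1061]
[294.5128 143.4615] 39 [-0.0442 -0.0321  0.0046] [-0.0704 -0.037   0.0016 -0.0204 -0.0298  0.0077]
[267.2619 148.1905] 42 [-0.0449  0.0379  0.0047] [-0.0699  0.0327  0.0025 -0.02    0.0408  0.0075]
[302.5 146.8] 10 [-0.0857 -0.033   0.0184] [-0.0881 -0.0376  0.0161 -0.0821 -0.0307  0.0208]
[274.2857 152.4286] 7 [-0.0859  0.0376  0.018 ] [-0.0875  0.0326  0.0158 -0.0846  0.0397  0.0197]
[204.     157.3636] 11 [-0.0234 -0.0321  0.0039] [-0.0465 -0.0357  0.0021 -0.0158 -0.029   0.0154]
[174.2143 163.7857] 14 [-0.028   0.0372  0.0046] [-0.0507  0.0339  0.0036 -0.0204  0.04    0.0145]
[209.5556 166.6667] 18 [-0.0853 -0.0321  0.019 ] [-0.0884 -0.0365  0.0033 -0.0603 -0.0294  0.0218]
[178.1667 172.9167] 12 [-0.0851  0.0369  0.0196] [-0.0889  0.0326  0.0159 -0.0824  0.0405  0.0211]
shift cm [-18.1541   1.532    0.7825] rotvec [  0.1841 -89.6039   0.4707] tcp target [0.3984 0.2314 0.352 ]
```

View pics/s10.png

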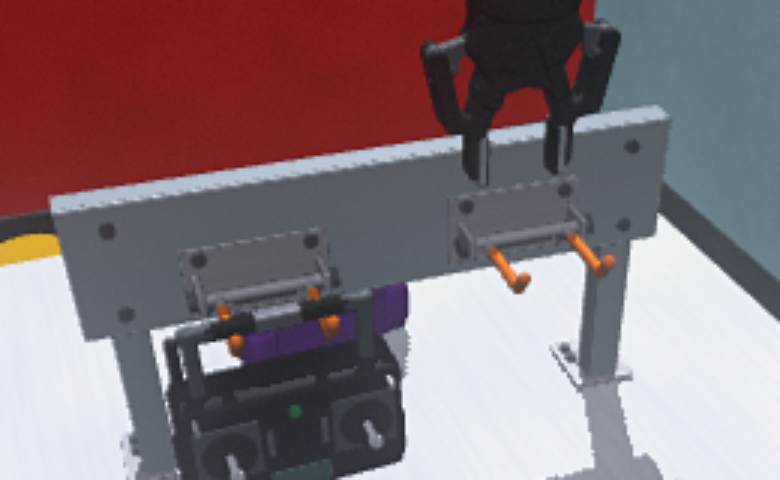

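arm_command(rows=[-1.5,0,0,0,-7,0,0.2,-3,0,0,0,-14,0,0.2,-4.5,0,0.1,0,-21,0,0.2,-6,0,0.2,0,-28,0,0.2,-7.5,0,0.3,0,-35,0,0.2,-9,0,0.4,0,-42,0,0.2,-10.5,0,0.5,0,-49,0,0.2,-12,0,0.6,0,-56,0,0.2,-13.5,0,0.7,0,-63,0,0.2,-15,0,0.8,0,-70,0,0.2,-16.5,0,0.8,0,-77,0,0.2,-18.1,0,0.8,0,-84,0,0.2])

```text
time: 10.32
ee_pos: [0.3978, 0.2314, 0.3621]
tcp_rot: [-90.0, 0.0, 81.6]
wrist_force: [-0.0, 0.3, -0.1]
opening: 0.0513
```

arm_command(rows=[0,0,0,0,-5.6,0,0.2,0,0,0,0,-5.6,0,0.2,0,0,0,0,-5.6,0,0.2])

```text
time: 10.57
ee_pos: [0.3985, 0.2315, 0.3624]
tcp_rot: [-90.0, 0.0, 86.7]
wrist_force: [0.4, -0.2, 0.6]
opening: 0.0513
```

```bash
python3 - <<'E'
from h import *
c=rep(HA,"w11","wrist",(100,300,100,360))
cv2.imwrite("pics/w11.png",c["pixels"])
go(hk(HA,-.057,0,.011),86.9)
E
```

```text
10.5667 [0.3985 0.2315 0.3624] [-89.9975   0.0005  86.7245] [ 0.3581 -0.1795  0.6134] [ 0.0244  0.0423 -0.0252] 0.051334628475469116
grasp in hook [-0.057  -0.0001  0.1104]
shift cm [-0.0002  9.9354  0.0296] rotvec [-0.0116 -0.212  -0.0066] tcp target [0.3984 0.2314 0.263 ]
```

View pics/w11.png

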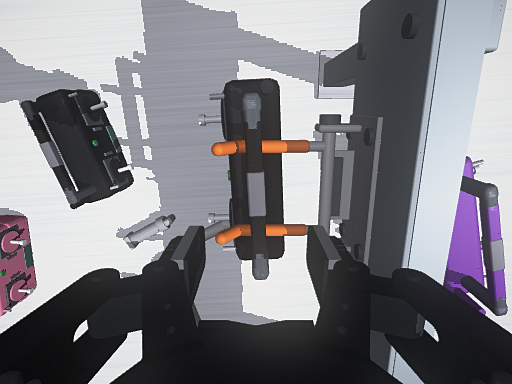

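```bash
python3 - <<'E'
from h import *
c=dict(np.load("w11.npz")); W=cloud(c)
for r in range(105,270,10):
    q=W[r,235:285]; a=np.array([inhk(HA,x) for x in q]); k=(a[:,2]>0.008)&(a[:,2]<0.025)
    if k.sum()>3: b=a[k]; print(r,b[:,0].min(),b[:,0].max(),(b[:,0].min()+b[:,0].max())/2,np.median(b[:,1:],0))
orange(c)
cv2.imwrite("pics/w11z.png",cv2.resize(c["pixels"][70:290,190:350],None,fx=2.7,fy=2.7,interpolation=cv2.INTER_CUBIC))
E
```

```text
105 -0.06696937537473867 -0.05431279560271793 -0.0606410854887283 [0.0665 0.0165]
115 -0.0656521682892655 -0.05502800811155368 -0.06034008820040959 [0.0597 0.0161]
125 -0.06570940834981737 -0.05431740024105708 -0.06001340429543722 [0.0527 0.0161]
135 -0.06513018124161862 -0.05430676743231634 -0.05971847433696748 [0.0457 0.0162]
145 -0.07293200286384292 -0.053542530582966846 -0.06323726672340488 [0.0385 0.016 ]
155 -0.06451336977329429 -0.05352937332543112 -0.059021371549362704 [0.0313 0.0164]
165 -0.0638652804613069 -0.05277612574260975 -0.05832070310195833 [0.0239 0.0162]
175 -0.06466718447746604 -0.052026364541644006 -0.05834677450955503 [0.0165 0.0169]
185 -0.06400449201618444 -0.05120944110955137 -0.0576069665628679 [0.0088 0.0167]
195 -0.06409837494436103 -0.0512208022642281 -0.05765958860429457 [0.0011 0.0169]
205 -0.06339849062493545 -0.05040916685258326 -0.056903828738759356 [-0.0068  0.0169]
215 -0.06265738347981781 -0.05110812237586849 -0.056882752927843144 [-0.015   0.0166]
225 -0.061992529731667724 -0.05026235217007651 -0.05612744095087212 [-0.0235  0.0159]
235 -0.07430207356128964 -0.05024012969183951 -0.06227110162656457 [-0.0319  0.016 ]
245 -0.06052164428825446 -0.049370719962556334 -0.0549461821254054 [-0.0405  0.0158]
255 -0.06056159882671722 -0.04936041211130161 -0.054961005469009415 [-0.0492  0.016 ]
265 -0.06066782413577481 -0.04748598391150574 -0.05407690402364028 [-0.058   0.0162]
[223.9742 148.2768] 271 [-0.0804  0.0363  0.0162] [-0.0882  0.0316  0.006  -0.073   0.0401  0.0208]
[241.254  145.3333] 63 [-0.0686  0.037   0.0037] [-0.071   0.0332  0.0014 -0.0663  0.04    0.0059]
[284.0428 146.    ] 514 [-0.0365  0.0363  0.0038] [-0.0526  0.0314  0.0015 -0.0174  0.04    0.0054]
[284.6528 230.158 ] 386 [-0.0341 -0.0328  0.0038] [-0.049  -0.0377  0.0013 -0.0175 -0.0297  0.0052]
[233.0958 233.8653] 334 [-0.0758 -0.0328  0.0105] [-0.0877 -0.0374  0.002  -0.0631 -0.0298  0.0204]
```

View pics/w11z.png

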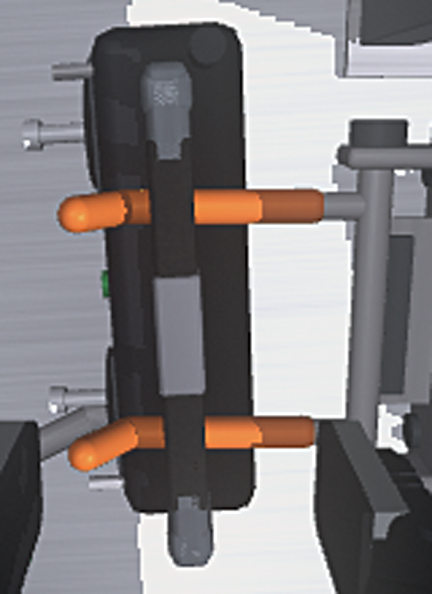

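arm_command(rows=[-0.05,2,-0.1,0,-3.2,0,0.2,-0.05,4.5,-0.1,0,-3.2,0,0.2,-0.05,7,-0.1,0,-3.2,0,0.2,-0.05,9,-0.1,0,-3.2,0,0.2,-0.05,9.9,-0.1,0,-3.2,0,0.2,-0.05,9.9,-0.1,0,-3.2,0,0.2,-0.05,9.9,-0.1,0,-3.2,0,0.2], force=45)

```text
time: 11.2
ee_pos: [0.3997, 0.2308, 0.264]
tcp_rot: [-90.0, 0.0, 90.0]
wrist_force: [0.7, -0.4, 0.7]
opening: 0.0515
```

```bash
python3 - <<'E'
from h import *
c=rep(HA,"w12","wrist",(100,300,100,360))
cv2.imwrite("pics/w12.png",c["pixels"])
E
```

```text
11.2 [0.3997 0.2308 0.264 ] [-89.9883   0.0035  90.0072] [ 0.6712 -0.3889  0.6811] [-0.0059  0.0312 -0.0129] 0.05145609815524167
grasp in hook [-0.0576 -0.0013  0.012 ]
```

View pics/w12.png

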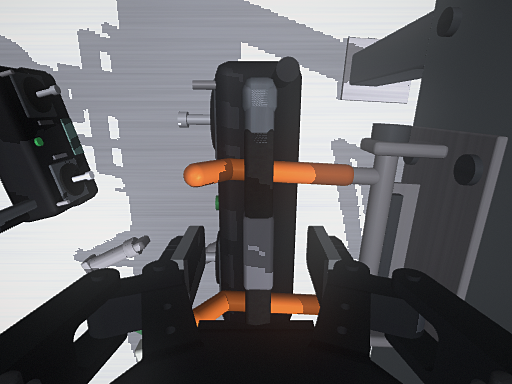

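arm_command(rows=[0.05,0.1,0,0,0,0,-0.4,0.05,0.1,0,0,0,0,-0.6,0.05,0.1,0,0,0,0,-0.8,0.05,0.1,0,0,0,0,-1,0.05,0.1,0,0,0,0,-1,0.05,0.1,0,0,0,0,-1,0.05,0.1,0,0,0,0,-1], force=45)

```text
time: 11.83
ee_pos: [0.3997, 0.2313, 0.2633]
tcp_rot: [-90.1, -0.0, 90.1]
wrist_force: [-0.1, -1.8, 5.2]
opening: 0.0111
```

```bash
python3 - <<'E'
from h import *
rep(HA)
E
```

```text
11.8333 [0.3997 0.2313 0.2633] [-90.0717  -0.0247  90.0836] [-0.1194 -1.8112  5.2444] [-0.2859 -0.0259  0.0406] 0.011124442839284978
grasp in hook [-0.057  -0.0014  0.0113]
```

arm_command(rows=[0,-0.1,0,0,0,0,-1,0,-0.2,0,0,0,0,-1,0,-0.3,0,0,0,0,-1,0,-0.45,0,0,0,0,-1,0,-0.65,0,0,0,0,-1,0,-0.9,0,0,0,0,-1,0,-1.2,0,0,0,0,-1,0,-1.5,0,0,0,0,-1,0,-1.8,0,0,0,0,-1,0,-2.1,0,0,0,0,-1,0,-2.3,0,0,0,0,-1,0,-2.4,0,0,0,0,-1])

```text
time: 12.83
ee_pos: [0.3996, 0.2314, 0.287]
tcp_rot: [-90.0, -0.0, 90.1]
wrist_force: [-0.2, -0.2, -5.3]
opening: 0.0115
```

```bash
python3 - <<'E'
from h import *
c=rep(HA,"s13")
E
```

```text
12.8333 [0.3996 0.2314 0.287 ] [-90.025   -0.0157  90.0894] [-0.162  -0.2343 -5.2531] [-0.0245 -0.008   0.0053] 0.01150881363825488
grasp in hook [-0.057  -0.0012  0.035 ]
```

View pics/s13.png

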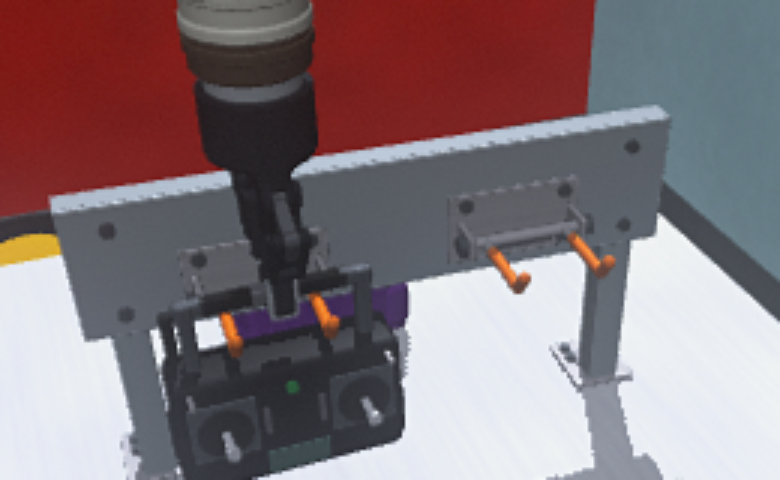

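arm_command(rows=[-0.2,0,0,0,0,0,-1,-0.6,0,0,0,0,0,-1,-1.2,0,0.1,0,0,0,-1,-1.9,0,0.1,0,0,0,-1,-2.7,0,0.1,0,0,0,-1,-3.5,0,0.2,0,0,0,-1,-4.4,0,0.2,0,0,0,-1,-5.3,0,0.3,0,0,0,-1,-6.1,0,0.3,0,0,0,-1,-6.9,0,0.4,0,0,0,-1,-7.5,0,0.4,0,0,0,-1,-7.8,0,0.4,0,0,0,-1])

```text
time: 13.88
ee_pos: [0.3956, 0.1524, 0.2867]
tcp_rot: [-90.0, 0.0, 90.0]
wrist_force: [-0.4, 0.1, -5.4]
opening: 0.0111
```

```bash
python3 - <<'E'
from h import *
c=rep(HA,"s14")
o,p,R=pose()
g=p+R.apply([0,.054,0])
t=hk(HB,-.135,-0.001,0.034+0.002)
print("in HB",inhk(HB,g),"world target",t,"tool shift",R.inv().apply(t-g)*100)
E
```

```text
13.8833 [0.3956 0.1524 0.2867] [-90.0124   0.0051  90.0474] [-0.374   0.0861 -5.3702] [0.0708 0.0444 0.0267] 0.011138895159292277
grasp in hook [-0.1361 -0.0015  0.0347]
in HB [-0.1364  0.2163  0.0277] world target [0.6127 0.142  0.241 ] tool shift [ -1.0508  -0.8266 -21.7037]
```

View pics/s14.png

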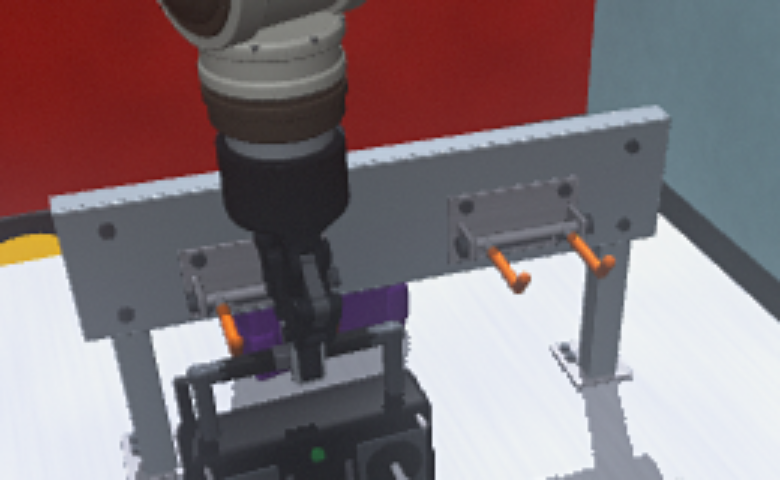

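arm_command(rows=[0,-0.1,-0.3,0,0,0,-1,0,-0.2,-0.8,0,0,0,-1,-0.1,-0.3,-1.5,0,0.3,0,-1,-0.1,-0.4,-2.4,0,0.6,0,-1,-0.2,-0.5,-3.4,0,0.9,0,-1,-0.2,-0.6,-4.5,0,1.2,0,-1,-0.3,-0.7,-5.7,0,1.5,0,-1,-0.3,-0.7,-6.9,0,1.8,0,-1,-0.4,-0.7,-8.1,0,2.1,0,-1,-0.5,-0.7,-9.3,0,2.4,0,-1,-0.5,-0.7,-10.5,0,2.7,0,-1,-0.6,-0.7,-11.7,0,3.1,0,-1])

```text
time: 14.93
ee_pos: [0.5142, 0.1475, 0.2931]
tcp_rot: [-90.0, 0.0, 87.0]
wrist_force: [-0.5, 0.9, -5.9]
opening: 0.0107
```

arm_command(rows=[0,0,-1.2,0,0,0,-1,0,0,-2.4,0,0,0,-1,0,0,-3.6,0,0,0,-1,0,0,-4.7,0,0,0,-1,0,0,-5.8,0,0,0,-1,0,0,-6.8,0,0,0,-1,0,0,-7.7,0,0,0,-1,0,0,-8.5,0,0,0,-1,0,0,-9.2,0,0,0,-1,0,0,-9.6,0,0,0,-1,0,0,-9.8,0,0,0,-1,0,0,-9.8,0,0,0,-1])

```text
time: 15.93
ee_pos: [0.6109, 0.1423, 0.2933]
tcp_rot: [-90.0, 0.0, 87.0]
wrist_force: [-0.3, 1.0, -5.8]
opening: 0.0113
```

```bash
python3 - <<'E'
from h import *
c=rep(HB,"w15","wrist",(100,300,100,360))
cv2.imwrite("pics/w15.png",c["pixels"]); orange(c)
c=imaging.camera("side"); cv2.imwrite("pics/s15.png",cv2.resize(c["pixels"][60:260,150:410],None,fx=3,fy=3))
E
```

```text
15.9333 [0.6109 0.1423 0.2933] [-89.976    0.0072  86.9793] [-0.2861  1.0179 -5.8041] [-0.0226 -0.0136  0.0136] 0.011270848935393016
grasp in hook [-0.1348  0.0009  0.0343]
[438.1339 167.1765] 844 [-0.0363  0.0372  0.0035] [-0.0818  0.0309  0.0012 -0.0177  0.0394  0.0184]
[369.6667 165.7778] 9 [-0.0799  0.0386  0.0144] [-0.0823  0.0383  0.01   -0.0773  0.0386  0.0172]
[425.8421 284.0855] 760 [-0.0362 -0.0328  0.0038] [-0.0571 -0.0378  0.0013 -0.0177 -0.0303  0.0055]
```

View pics/w15.png

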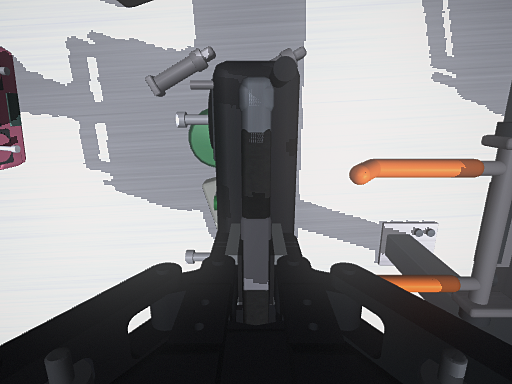

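View pics/s15.png

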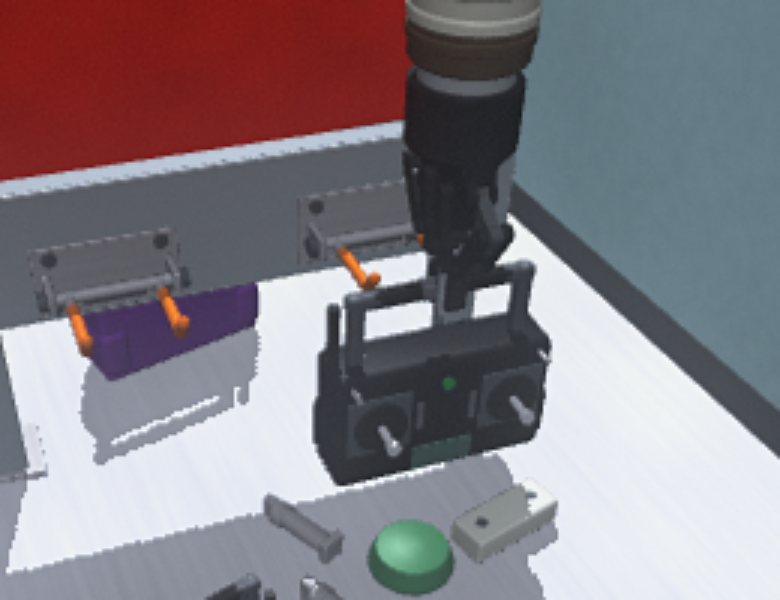

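arm_command(rows=[0.2,0,0,0,0,0,-1,0.6,0,0,0,0,0,-1,1.2,0,0,0,0,0,-1,1.9,0,0,0,0,0,-1,2.7,0,0,0,0,0,-1,3.6,0,0,0,0,0,-1,4.5,0,0,0,0,0,-1,5.4,0,0,0,0,0,-1,6.3,0,0,0,0,0,-1,7.1,0,0,0,0,0,-1,7.7,0,0,0,0,0,-1,8.1,0,0,0,0,0,-1])

```text
time: 17.03
ee_pos: [0.6148, 0.2242, 0.2935]
tcp_rot: [-90.0, 0.0, 87.0]
wrist_force: [0.0, -0.7, -5.9]
opening: 0.0111
```

```bash
python3 - <<'E'
from h import *
c=rep(HB,"w16","wrist",(100,300,100,360))
cv2.imwrite("pics/w16.png",c["pixels"]); orange(c)
c=imaging.camera("side"); cv2.imwrite("pics/s16.png",cv2.resize(c["pixels"][60:260,150:410],None,fx=3,fy=3)); orange(c)
E
```

```text
17.0333 [0.6148 0.2242 0.2935] [-89.9924   0.0001  87.0202] [ 0.0048 -0.6723 -5.9443] [-0.0566 -0.0376  0.0114] 0.011105483290381449
grasp in hook [-0.0528  0.0014  0.0345]
[232.0588 168.7092] 306 [-0.0658  0.0355  0.004 ] [-0.0706  0.0306  0.0017 -0.0611  0.0391  0.0059]
[297.1236 168.6579] 874 [-0.0322  0.0356  0.004 ] [-0.045   0.0308  0.0016 -0.0172  0.0392  0.0056]
[190.4979 173.6337] 243 [-0.0843  0.0362  0.0193] [-0.0886  0.0319  0.0157 -0.0802  0.0391  0.0212]
[294.8108 143.6486] 37 [-0.046  -0.0325  0.0046] [-0.0699 -0.0371  0.0024 -0.0245 -0.0296  0.0076]
[267.5526 148.5526] 38 [-0.0459  0.0375  0.0051] [-0.0683  0.0339  0.0022 -0.0262  0.0402  0.0074]
[302.5 146.5] 12 [-0.0846 -0.0335  0.0191] [-0.0889 -0.0367  0.0171 -0.0819 -0.0306  0.0211]
[274.4286 152.1429] 7 [-0.0859  0.0368  0.0181] [-0.089   0.0327  0.0165 -0.0835  0.0385  0.0207]
[207.     162.9138] 58 [-0.0498 -0.0325  0.0049] [-0.0884 -0.037   0.0027 -0.0199 -0.0287  0.0212]
[176.0196 168.4902] 51 [-0.0477  0.0367  0.005 ] [-0.0873  0.0322  0.0017 -0.0212  0.0409  0.0208]
```

View pics/w16.png

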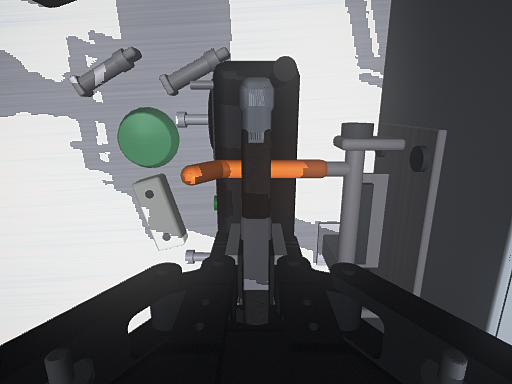

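View pics/s16.png

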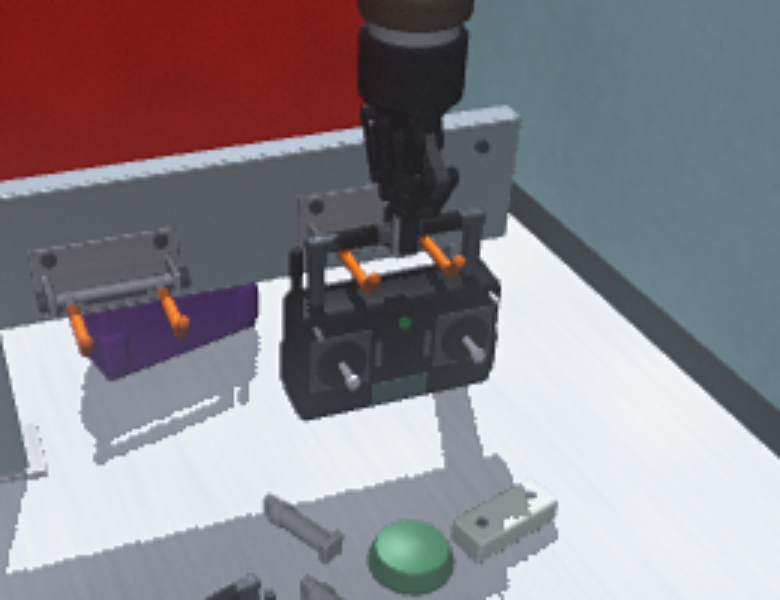

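arm_command(rows=[0,0.2,0,0,0,0,-1,0,0.5,0,0,0,0,-1,0,0.8,0,0,0,0,-1,0,1.1,0,0,0,0,-1,0,1.4,0,0,0,0,-1,0,1.6,0,0,0,0,-1,0,1.8,0,0,0,0,-1,0,1.9,0,0,0,0,-1,0,1.9,0,0,0,0,-1])

```text
time: 17.88
ee_pos: [0.6147, 0.2232, 0.2743]
tcp_rot: [-90.0, 0.0, 87.0]
wrist_force: [0.8, -0.7, -5.8]
opening: 0.011
```

```bash
python3 - <<'E'
from h import *
rep(HB)
E
```

```text
17.8833 [0.6147 0.2232 0.2743] [-89.9811   0.0102  86.986 ] [ 0.8149 -0.6736 -5.7812] [-0.0416 -0.0361 -0.0294] 0.01099411491067406
grasp in hook [-0.0539  0.0014  0.0153]
```

arm_command(rows=[0,0.1,0,0,0,0,-1,0,0.2,0,0,0,0,-1,0,0.3,0,0,0,0,-1,0,0.3,0,0,0,0,-1])

```text
time: 18.22
ee_pos: [0.6147, 0.2233, 0.2714]
tcp_rot: [-90.0, 0.0, 87.0]
wrist_force: [-0.4, 0.4, -6.6]
opening: 0.0108
```

```bash
python3 - <<'E'
from h import *
rep(HB)
E
```

```text
18.2167 [0.6147 0.2233 0.2714] [-89.99     0.0015  86.9903] [-0.4335  0.4355 -6.625 ] [-0.0178  0.0534 -0.069 ] 0.01082267920259613
grasp in hook [-0.0538  0.0014  0.0124]
```

arm_command(rows=[0,0.05,0,0,0,0,-1,0,0.1,0,0,0,0,-1,0,0.1,0,0,0,0,-1])

```text
time: 18.47
ee_pos: [0.6148, 0.2233, 0.2708]
tcp_rot: [-90.0, -0.0, 87.0]
wrist_force: [0.3, 0.5, -5.2]
opening: 0.0109
```

arm_command(rows=[0,0.05,0,0,0,0,-1,0,0.1,0,0,0,0,-1,0,0.1,0,0,0,0,-1])

```text
time: 18.72
ee_pos: [0.6148, 0.2232, 0.2706]
tcp_rot: [-90.1, -0.0, 87.0]
wrist_force: [-2.0, -0.7, 2.7]
opening: 0.0112
```

arm_command(rows=[0,-0.03,0,0,0,0,-1,0,-0.03,0,0,0,0,-1])

```text
time: 18.88
ee_pos: [0.6148, 0.2233, 0.2706]
tcp_rot: [-90.1, -0.0, 87.0]
wrist_force: [-2.2, -0.9, 4.8]
opening: 0.0112
```

```bash
python3 - <<'E'
from h import *
rep(HB)
E
```

```text
18.8833 [0.6148 0.2233 0.2706] [-90.0507  -0.0211  86.9921] [-2.2338 -0.9313  4.8362] [-0.1686  0.3823  0.0156] 0.011170542987195099
grasp in hook [-0.0537  0.0013  0.0116]
```

arm_command(rows=[0,-0.06,0,0,0,0,-1,0,-0.06,0,0,0,0,-1,0,-0.06,0,0,0,0,-1])

```text
time: 19.13
ee_pos: [0.6148, 0.2233, 0.2706]
tcp_rot: [-90.0, -0.0, 87.0]
wrist_force: [-1.6, 0.2, 3.0]
opening: 0.0111
```

arm_command(rows=[0,-0.04,0,0,0,0,-1,0,-0.04,0,0,0,0,-1,0,-0.04,0,0,0,0,-1])

```text
time: 19.38
ee_pos: [0.6148, 0.2233, 0.2707]
tcp_rot: [-90.0, 0.0, 87.0]
wrist_force: [-0.5, 0.8, 0.4]
opening: 0.0112
```

arm_command(rows=[0,0,0,0,0,0,-1,0,0,0,0,0,0,-0.7,0,0,0,0,0,0,-0.6,0,0,0,0,0,0,-0.5,0,0,0,0,0,0,-0.3,0,0,0,0,0,0,-0.1,0,0,0,0,0,0,-0.1], force=20)

```text
time: 19.97
ee_pos: [0.6148, 0.2232, 0.2709]
tcp_rot: [-90.0, 0.0, 87.0]
wrist_force: [-1.2, 0.8, -1.1]
opening: 0.0384
```

```bash
python3 - <<'E'
from h import *
c=rep(HB,"w17","wrist",(100,300,100,360))
cv2.imwrite("pics/w17.png",c["pixels"]); orange(c)
W=cloud(c)
for r in range(100,280,15):
    q=W[r,200:310]; a=np.array([inhk(HB,x) for x in q]); k=(a[:,2]>0.009)&(a[:,2]<0.025)
    if k.sum()>3: b=a[k]; print(r,b[:,0].min(),b[:,0].max(),np.median(b[:,1:],0))
c=imaging.camera("side"); cv2.imwrite("pics/s17.png",cv2.resize(c["pixels"][60:260,150:410],None,fx=3,fy=3)); orange(c)
E
```

```text
19.9667 [0.6148 0.2232 0.2709] [-89.9987   0.0003  86.9876] [-1.1673  0.7932 -1.0525] [-0.0037 -0.0068 -0.0719] 0.03841100176191925
grasp in hook [-0.0538  0.0013  0.0119]
[205.3069 180.9012] 1134 [-0.0761  0.0363  0.0109] [-0.0879  0.0322  0.0024 -0.0615  0.0391  0.0208]
[303.2065 178.2364] 1269 [-0.0335  0.0357  0.004 ] [-0.0471  0.0307  0.0015 -0.0173  0.0393  0.0056]
[225.4165 311.6152] 473 [-0.0696 -0.0329  0.0046] [-0.0782 -0.0378  0.0021 -0.0613 -0.0305  0.0117]
[287.2082 310.1157] 562 [-0.0382 -0.0334  0.004 ] [-0.0474 -0.0379  0.0015 -0.0285 -0.0306  0.0054]
100 -0.06097769148271027 -0.047815821278207375 [0.0691 0.0163]
115 -0.06030467367016634 -0.04884484094181852 [0.0635 0.0162]
130 -0.060343209829052405 -0.0488508339834408 [0.0578 0.0162]
145 -0.060335053147466455 -0.048725150587247586 [0.0519 0.0164]
160 -0.05999280334094071 -0.048602538386203126 [0.0459 0.0164]
175 -0.07803094044848764 -0.048559211053779736 [0.0397 0.0161]
190 -0.07790714223011111 -0.04888396534583653 [0.0333 0.016 ]
205 -0.06019088364026046 -0.04879167276594725 [0.027  0.0166]
220 -0.06110455982169824 
[... 199 characters left out ...]
298252 [-0.0007  0.0169]
[264.5556 143.8889] 9 [-0.0235  0.0375  0.0053] [-0.05    0.034   0.0028 -0.0208  0.0437  0.0176]
[302.5 146.5] 12 [-0.086  -0.0337  0.0193] [-0.0887 -0.0368  0.0158 -0.0829 -0.0299  0.0223]
[297.4 147.2] 10 [-0.0625 -0.0317  0.0044] [-0.0741 -0.0344  0.0019 -0.0569 -0.0301  0.0086]
[270.375 152.25 ] 8 [-0.0628  0.0368  0.0048] [-0.0756  0.0337  0.0039 -0.0592  0.0404  0.0085]
[274.4286 152.1429] 7 [-0.0875  0.0371  0.0188] [-0.0891  0.0334  0.0177 -0.0849  0.0391  0.0216]
[207.     162.9138] 58 [-0.0486 -0.0327  0.0045] [-0.0882 -0.0369  0.0024 -0.019  -0.0291  0.0206]
[176.0769 168.5962] 52 [-0.0481  0.0368  0.005 ] [-0.0883  0.0323  0.0022 -0.0205  0.0409  0.0209]
```

View pics/w17.png

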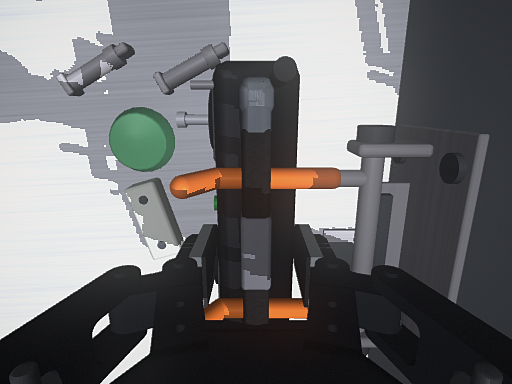

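View pics/s17.png

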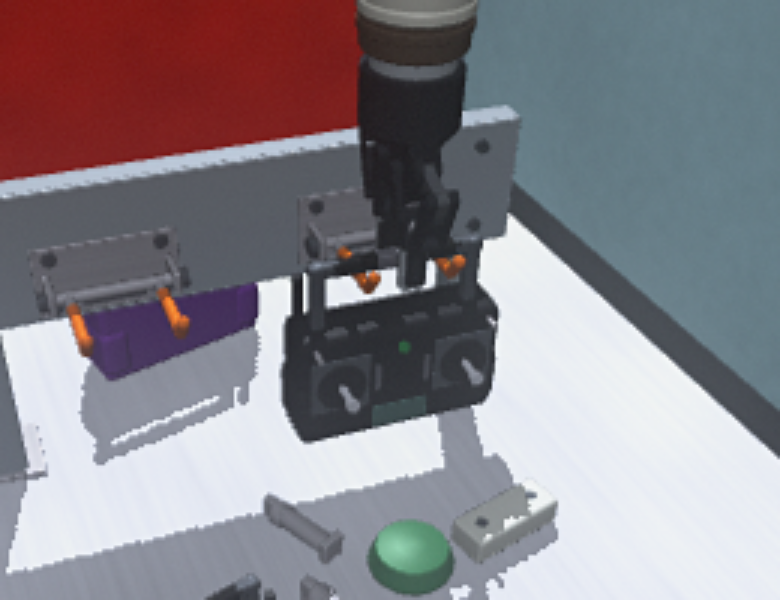

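arm_command(rows=[0,-0.3,0,0,0,0,-0.1,0,-1,0,0,0,0,-0.1,0,-3,0,0,0,0,-0.1,0,-6,0,0,0,0,-0.1,0,-9,0,0,0,0,0.1,0,-11,0,0,0,0,0.2,0,-11,2,0,7,0,0.2,0,-11,4,0,14,0,0.2,0,-11,6,0,21,0,0.2,0,-11,8,0,28,0,0.2,0,-11,10,0,35,0,0.2,0,-11,12,0,42,0,0.2], force=25)

```text
time: 21.07
ee_pos: [0.4939, 0.2295, 0.3817]
tcp_rot: [-90.0, -0.1, 44.6]
wrist_force: [0.7, -0.1, -0.0]
opening: 0.0513
```

```bash
python3 - <<'E'
from h import *
c=rep(HB,"s18",crop=(60,260,150,410)); 
go(hk(HA,-.064,.035,.13),-3.1)
E
```

```text
21.0667 [0.4939 0.2295 0.3817] [-90.0174  -0.0515  44.6381] [ 0.687  -0.0922 -0.031 ] [-0.008   0.0139  0.0158] 0.05127175885409612
grasp in hook [-0.0541  0.1223  0.1227]
shift cm [-9.4315  0.0874  8.6865] rotvec [-0.0403 47.1833  0.0659] tcp target [0.3631 0.2264 0.382 ]
```

View pics/s18.png

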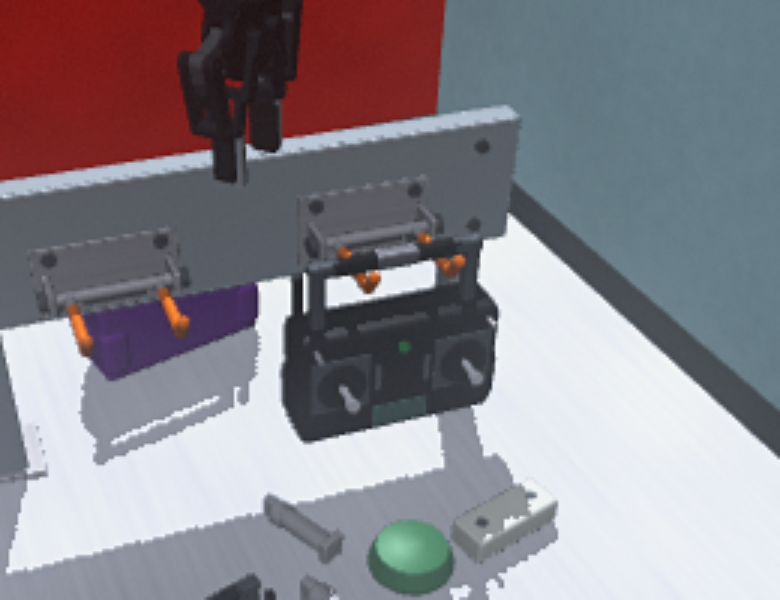

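arm_command(rows=[-1.4,0,1.3,0,7,0,0.2,-2.8,0,2.6,0,14,0,0.2,-4.2,0,3.9,0,21,0,0.2,-5.6,0,5.2,0,28,0,0.2,-7,0,6.5,0,35,0,0.2,-8.4,0,7.8,0,42,0,0.2,-9.4,0,8.7,0,47.2,0,0.2,-9.4,0,8.7,0,47.2,0,0.2,-9.4,0,8.7,0,47.2,0,0.2], force=25)

```text
time: 21.87
ee_pos: [0.3669, 0.2247, 0.3819]
tcp_rot: [-89.9, -0.1, -2.0]
wrist_force: [-0.5, 0.9, 1.0]
opening: 0.0513
```

```bash
python3 - <<'E'
from h import *
c=rep(HA,"w19","wrist"); cv2.imwrite("pics/w19.png",c["pixels"]); orange(c)
go(hk(HA,-.064,.035,.0),-3.1)
E
```

```text
21.8667 [0.3669 0.2247 0.3819] [-89.9424  -0.1     -1.9952] [-0.5271  0.896   0.9915] [-0.0334  0.0048 -0.0053] 0.051277642905467054
grasp in hook [-0.0654  0.031   0.1299]
[248.3481 137.981 ] 158 [-0.0245  0.0369  0.0039] [-0.0335  0.0337  0.002  -0.0166  0.0396  0.0053]
[331.3753 176.8606] 746 [-0.0587 -0.0336  0.0042] [-0.0861 -0.0382  0.0016 -0.0182 -0.0299  0.0199]
[248.823  189.2471] 514 [-0.0705  0.0355  0.0045] [-0.0869  0.0311  0.0012 -0.038   0.0401  0.0201]
[509.8364 165.7455] 55 [-0.0436  0.0385  0.0029] [-0.0485  0.0372  0.0011 -0.0341  0.0397  0.0045]
[507.4237 201.2373] 177 [-0.072   0.0371  0.0055] [-0.081   0.0324  0.0024 -0.0641  0.0395  0.0148]
shift cm [-0.4467 12.9466  0.138 ] rotvec [-0.037   1.1047  0.0668] tcp target [0.3631 0.2264 0.252 ]
```

View pics/w19.png

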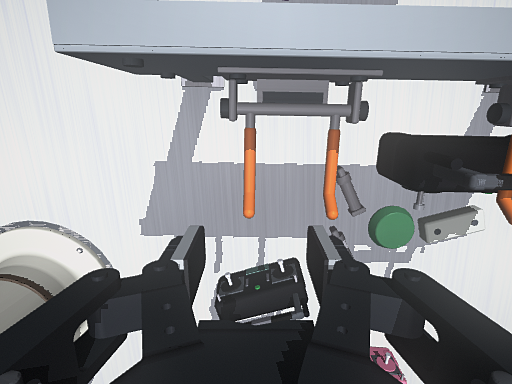

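arm_command(rows=[-0.1,3.5,0,0,0.2,0,0.2,-0.1,7,0,0,0.2,0,0.2,-0.1,10,0,0,0.2,0,0.2,-0.1,10,0,0,0.2,0,0.2], force=25)

```text
time: 22.25
ee_pos: [0.3653, 0.2238, 0.275]
tcp_rot: [-90.3, 0.4, -2.3]
wrist_force: [0.8, -0.2, -1.2]
opening: 0.0513
```

```bash
python3 - <<'E'
from h import *
c=rep(HA,"w20","wrist"); cv2.imwrite("pics/w20.png",c["pixels"]); orange(c)
go(hk(HA,-.064,.0355,.0),-3.1)
E
```

```text
22.25 [0.3653 0.2238 0.275 ] [-90.2825   0.412   -2.2932] [ 0.7708 -0.2185 -1.2114] [-0.0118  0.0134  0.0487] 0.051285118810865664
grasp in hook [-0.0667  0.033   0.023 ]
[249.2698 218.386 ] 2513 [-0.0564  0.0356  0.0043] [-0.0854  0.0311  0.0015 -0.0184  0.0399  0.0198]
[388.2039 210.2718] 2163 [-0.0506 -0.0332  0.0041] [-0.0792 -0.0379  0.0018 -0.0178 -0.03    0.0148]
shift cm [-0.3116  2.6587  0.2246] rotvec [ 0.1718  0.7781 -0.2458] tcp target [0.3626 0.2264 0.252 ]
```

View pics/w20.png

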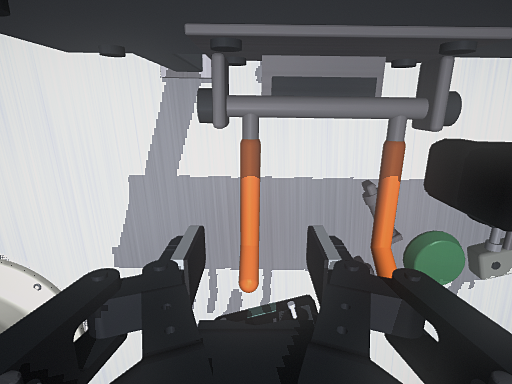

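arm_command(rows=[-0.2,1.2,0.1,0,0.6,0,0.2,-0.2,2.4,0.1,0,0.6,0,0.2,-0.2,2.4,0.1,0,0.6,0,0.2,-0.2,2.4,0.1,0,0.6,0,0.2], force=25)

```text
time: 22.63
ee_pos: [0.3647, 0.2259, 0.2587]
tcp_rot: [-90.0, -0.1, -3.0]
wrist_force: [0.4, 0.8, 0.5]
opening: 0.0513
```

```bash
python3 - <<'E'
from h import *
c=rep(HA)
go(hk(HA,-.064,.0355,.0),-3.1)
E
```

```text
22.6333 [0.3647 0.2259 0.2587] [-89.9585  -0.0667  -2.967 ] [0.378  0.8269 0.464 ] [ 0.0517  0.0247 -0.0127] 0.051278585939320866
grasp in hook [-0.0643  0.0333  0.0067]
shift cm [-0.2112  0.6696  0.0317] rotvec [-0.0416  0.133   0.0667] tcp target [0.3626 0.2264 0.252 ]
```

Centre on the prong, lower the last bit and close with the light grip.

arm_command(rows=[-0.2,0.4,0,0,0,0,0.2,-0.2,0.6,0,0,0,0,0.2,-0.2,0.6,0,0,0,0,-0.3,-0.2,0.6,0,0,0,0,-0.7,-0.2,0.6,0,0,0,0,-1,-0.2,0.6,0,0,0,0,-1,-0.2,0.6,0,0,0,0,-1,-0.2,0.6,0,0,0,0,-1], force=25)

```text
time: 23.3
ee_pos: [0.3617, 0.2259, 0.2512]
tcp_rot: [-90.0, 0.0, -3.0]
wrist_force: [-5.0, 0.5, 4.4]
opening: 0.0093
```

```bash
python3 - <<'E'
from h import *
c=rep(HA)
E
```

```text
23.3 [0.3617 0.2259 0.2512] [-89.9808   0.031   -2.9965] [-5.0259  0.4697  4.3894] [0.0541 0.8962 0.0267] 0.009300520513373545
grasp in hook [-0.0645  0.0364 -0.0008]
```

arm_command(rows=[-0.05,-0.34,0.01,0,0,0,-1,-0.05,-0.67,0.04,0,0,0,-1,-0.05,-1.01,0.08,0,0,0,-1,-0.05,-1.34,0.14,0,0,0,-1,-0.05,-1.67,0.22,0,0,0,-1,-0.05,-1.99,0.32,0,0,0,-1,-0.05,-2.31,0.43,0,0,0,-1,-0.05,-2.62,0.56,0,0,0,-1,-0.05,-2.93,0.7,0,0,0,-1,-0.05,-3.22,0.86,0,0,0,-1,-0.05,-3.51,1.04,0,0,0,-1,-0.05,-3.79,1.23,0,0,0,-1], force=25)

```text
time: 24.3
ee_pos: [0.3622, 0.2382, 0.289]
tcp_rot: [-90.0, -0.0, -3.0]
wrist_force: [2.3, -2.5, -11.0]
opening: 0.0092
```

```bash
python3 - <<'E'
from h import *
c=rep(HA,"s21",crop=(60,260,100,360)); orange(c)
E
```

```text
24.3 [0.3622 0.2382 0.289 ] [-90.0297  -0.0034  -3.019 ] [  2.263   -2.4652 -11.0292] [-0.6946 -0.4366  0.0501] 0.009238142734562764
grasp in hook [-0.0523  0.0365  0.037 ]
[291.     138.8333] 6 [-0.0243 -0.0325  0.0054] [-0.0443 -0.0349  0.004  -0.0185 -0.0254  0.015 ]
[264.5556 143.8889] 9 [-0.0243  0.0375  0.0053] [-0.051   0.0339  0.003  -0.02    0.0446  0.0183]
[206.8 146.1] 10 [-0.0662 -0.0332  0.0593] [-0.0682 -0.036   0.0569 -0.0635 -0.0296  0.062 ]
[302.5 146.5] 12 [-0.0852 -0.0334  0.0188] [-0.0886 -0.0385  0.0158 -0.0818 -0.0308  0.0219]
[297.4 147.2] 10 [-0.0623 -0.0314  0.0045] [-0.0738 -0.0347  0.0032 -0.0582 -0.03    0.0087]
[174. 152.] 9 [-0.0666  0.0368  0.059 ] [-0.0695  0.0342  0.0576 -0.0629  0.0392  0.0609]
[270.2222 152.3333] 9 [-0.0649  0.0383  0.0051] [-0.0743  0.0344  0.0031 -0.059   0.0401  0.0078]
[274.4286 152.1429] 7 [-0.0867  0.0369  0.019 ] [-0.0889  0.0332  0.0179 -0.0849  0.0395  0.0207]
[203.7143 152.5714] 7 [-0.0376 -0.0293  0.0278] [-0.0633 -0.031   0.0173 -0.0236 -0.0285  0.0436]
```

View pics/s21.png

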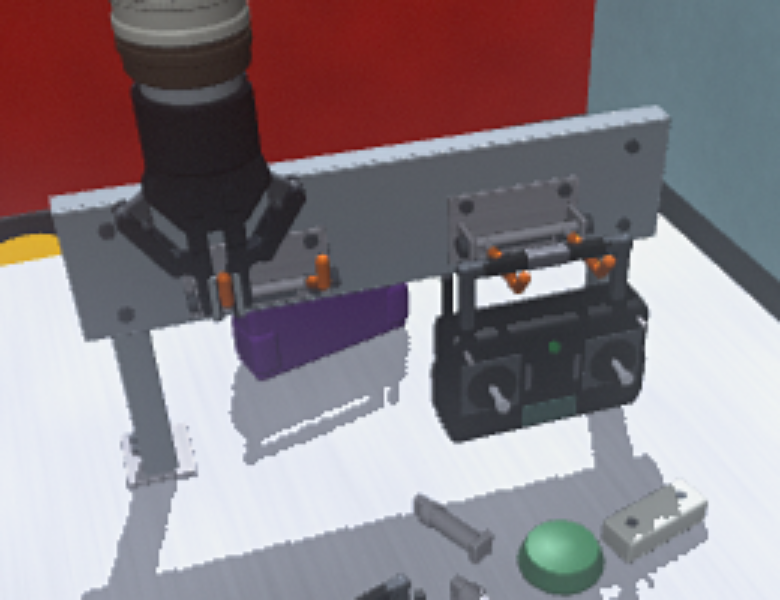

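arm_command(rows=[0,-0.27,0.21,0,0,0,-1,0,-0.52,0.43,0,0,0,-1,0,-0.77,0.66,0,0,0,-1,0,-1,0.9,0,0,0,-1,0,-1.22,1.16,0,0,0,-1,0,-1.43,1.43,0,0,0,-1,0,-1.62,1.7,0,0,0,-1,0,-1.79,1.99,0,0,0,-1,0,-1.95,2.29,0,0,0,-1,0,-2.1,2.59,0,0,0,-1,0,-2.23,2.91,0,0,0,-1,0,-2.34,3.22,0,0,0,-1], force=25)

```text
time: 25.35
ee_pos: [0.3638, 0.2702, 0.3127]
tcp_rot: [-90.0, -0.0, -3.0]
wrist_force: [1.0, -9.8, -6.1]
opening: 0.0085
```

```bash
python3 - <<'E'
from h import *
c=rep(HA,"s22",crop=(60,260,100,360)); orange(c)
E
```

```text
25.35 [0.3638 0.2702 0.3127] [-90.0472  -0.0245  -3.0237] [ 1.0204 -9.8399 -6.0806] [-2.0963 -0.3545 -0.0065] 0.00848860296006121
grasp in hook [-0.0202  0.0366  0.0607]
[202.8605 133.3953] 43 [-0.0358 -0.0324  0.0742] [-0.0413 -0.0363  0.0622 -0.0312 -0.0295  0.0857]
[170.5111 138.8667] 45 [-0.0365  0.0371  0.0742] [-0.0412  0.0337  0.0611 -0.0301  0.0405  0.0843]
[291.     138.8333] 6 [-0.0241 -0.0324  0.0055] [-0.0468 -0.0344  0.0042 -0.0194 -0.0242  0.0165]
[264.5556 143.8889] 9 [-0.025   0.0381  0.0057] [-0.0499  0.0342  0.0037 -0.0188  0.0448  0.0178]
[302.5 146.5] 12 [-0.0859 -0.0336  0.0198] [-0.0885 -0.0366  0.0155 -0.0818 -0.0305  0.022 ]
[297.4 147.2] 10 [-0.0628 -0.0314  0.0047] [-0.0744 -0.0345  0.0025 -0.0574 -0.0303  0.0089]
[270.3333 152.4444] 9 [-0.0638  0.0373  0.0048] [-0.0742  0.0338  0.0027 -0.0595  0.0399  0.0076]
[274.4286 152.1429] 7 [-0.0862  0.0368  0.0187] [-0.0874  0.0326  0.0163 -0.0845  0.0392  0.0206]
```

View pics/s22.png

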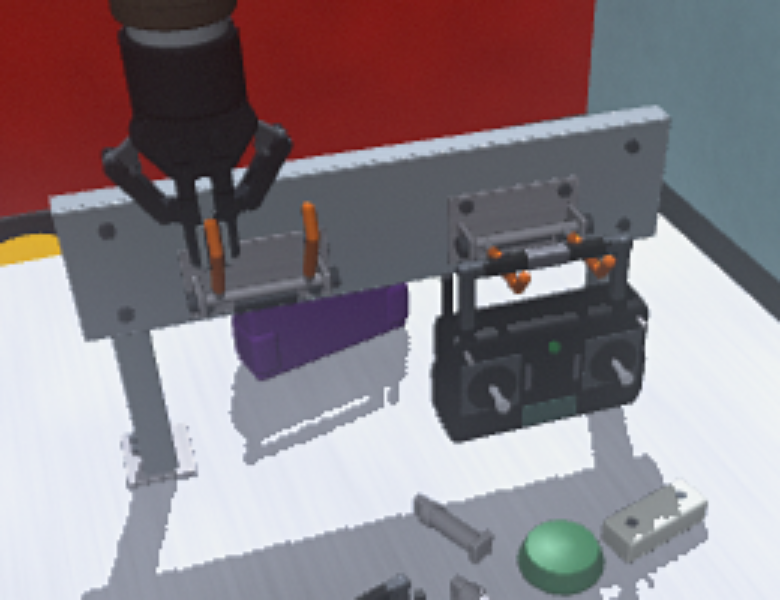

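arm_command(rows=[0,-0.1,0.33,0,0,0,-1,0,-0.17,0.65,0,0,0,-1,0,-0.23,0.98,0,0,0,-1,0,-0.27,1.32,0,0,0,-1,0,-0.3,1.65,0,0,0,-1,0,-0.31,1.99,0,0,0,-1,0,-0.31,2.2,0,0,0,-1,0,-0.3,2.4,0,0,0,-1], force=25)

```text
time: 26.07
ee_pos: [0.3651, 0.2947, 0.3154]
tcp_rot: [-90.0, -0.0, -3.0]
wrist_force: [-1.2, 0.4, 0.1]
opening: -0.0001
```

```bash
python3 - <<'E'
from h import *
c=rep(HA,"s23",crop=(60,260,100,360)); orange(c)
E
```

```text
26.0667 [0.3651 0.2947 0.3154] [-89.9722  -0.0125  -2.9927] [-1.1895  0.3519  0.0873] [-0.0024 -0.0152 -0.0244] -5.90288915513898e-05
grasp in hook [0.0044 0.0367 0.0634]
[202.2143 131.2857] 42 [-0.0303 -0.0323  0.0762] [-0.0385 -0.0363  0.066  -0.0228 -0.0296  0.0867]
[170.     136.7174] 46 [-0.0308  0.0371  0.0757] [-0.0386  0.0333  0.0654 -0.0251  0.0405  0.0867]
[291.     138.8333] 6 [-0.0237 -0.0324  0.0055] [-0.0483 -0.0345  0.0023 -0.0193 -0.0236  0.0175]
[264.5556 143.8889] 9 [-0.0241  0.0377  0.0054] [-0.0496  0.034   0.0042 -0.0194  0.0444  0.0174]
[302.5 146.5] 12 [-0.0857 -0.0333  0.0197] [-0.089  -0.0372  0.0162 -0.0822 -0.0303  0.022 ]
[297.4 147.2] 10 [-0.0633 -0.0316  0.0045] [-0.0758 -0.0349  0.0021 -0.057  -0.0294  0.0103]
[270.3333 152.4444] 9 [-0.0639  0.0378  0.0054] [-0.0761  0.0347  0.003  -0.0599  0.0407  0.0089]
[274.4286 152.1429] 7 [-0.0862  0.0372  0.019 ] [-0.0877  0.0333  0.0165 -0.0857  0.0396  0.0215]
```

arm_command(rows=[0,-1.5,0,0,0,0,-1,0,-5,0,0,0,0,-1,0,-8,0,0,0,0,-1,0,-8,-1,0,0,0,-1,0,-8,-4.5,0,0,0,-1,0,-8,-7.5,0,0,0,-1,0,-8,-7.5,0,0,0,-1], force=25)

```text
time: 26.7
ee_pos: [0.3606, 0.2162, 0.3961]
tcp_rot: [-90.0, -0.1, -3.1]
wrist_force: [-1.0, 0.3, -0.3]
opening: 0.0001
```

```bash
python3 - <<'E'
from h import *
c=rep(HA,"s24",crop=(60,260,100,360)); orange(c)
E
```

```text
26.7 [0.3606 0.2162 0.3961] [-90.0147  -0.0696  -3.1126] [-1.0288  0.33   -0.2982] [-0.0196  0.0388 -0.0042] 5.359861234837383e-05
grasp in hook [-0.0743  0.0369  0.1441]
[202.1628 131.2326] 43 [-0.0311 -0.0322  0.0761] [-0.0365 -0.0363  0.065  -0.0242 -0.0293  0.0868]
[169.9787 136.8723] 47 [-0.032   0.0372  0.0766] [-0.0378  0.0334  0.0647 -0.0245  0.0406  0.0865]
[291.     138.8333] 6 [-0.023  -0.0326  0.0045] [-0.0458 -0.0358  0.0038 -0.0187 -0.0247  0.0159]
[264.5556 143.8889] 9 [-0.0247  0.038   0.0055] [-0.0484  0.0337  0.004  -0.0193  0.0437  0.0166]
[302.5 146.5] 12 [-0.086  -0.0338  0.019 ] [-0.0887 -0.0369  0.0165 -0.0825 -0.0303  0.0218]
[297.4 147.2] 10 [-0.0625 -0.0316  0.0041] [-0.0749 -0.0354  0.0033 -0.0564 -0.03    0.0091]
[270.2 152.5] 10 [-0.0641  0.0378  0.0046] [-0.076   0.0336  0.0025 -0.0573  0.0408  0.0089]
[274.4286 152.1429] 7 [-0.087   0.0366  0.0192] [-0.089   0.0332  0.0171 -0.0843  0.0396  0.0207]
```

View pics/s24.png

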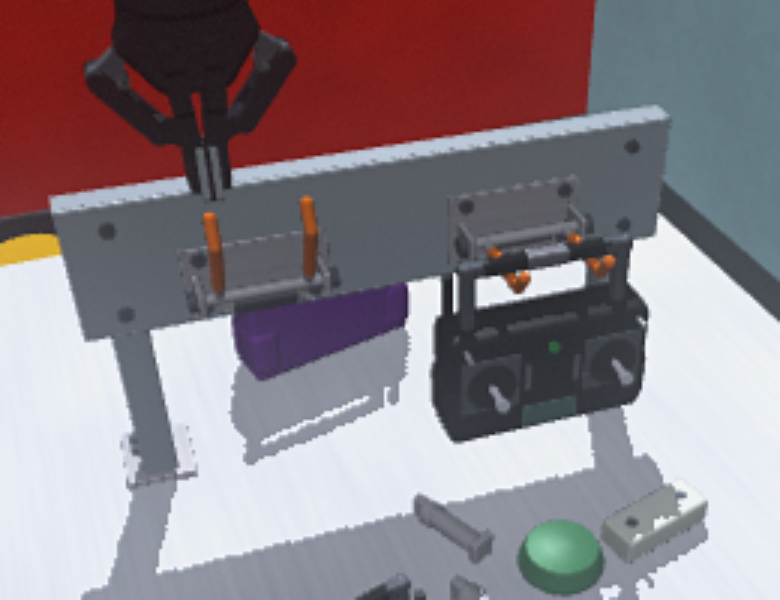

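arm_command(rows=[0,4,0,0,0,0,-1,0,7.9,0,0,0,0,-1,0,7.9,0.5,0,0,0,-1,0,7.9,1.5,0,0,0,-1,0,7.9,2.3,0,0,0,-1,0,7.9,2.7,0,0,0,-1,0,7.9,3.1,0,0,0,-1,0,7.9,3.5,0,0,0,-1,0,7.9,3.9,0,0,0,-1,0,7.9,4.2,0,0,0,-1], force=25)

```text
time: 27.58
ee_pos: [0.3642, 0.2626, 0.3203]
tcp_rot: [-89.9, -0.3, -3.0]
wrist_force: [-1.6, -7.1, 4.2]
opening: -0.0001
```

```bash
python3 - <<'E'
from h import *
c=rep(HA,"s25",crop=(60,260,100,360)); orange(c)
E
```

```text
27.5833 [0.3642 0.2626 0.3203] [-89.8938  -0.2633  -2.9856] [-1.5731 -7.1158  4.2375] [-1.2903  0.2281 -0.0132] -7.231854638866631e-05
grasp in hook [-0.0276  0.0356  0.0683]
[199.7174 124.3043] 46 [-0.0072 -0.033   0.0817] [-0.0165 -0.0371  0.0714  0.0025 -0.0293  0.0906]
[291.     138.8333] 6 [-0.0248 -0.0321  0.0062] [-0.0462 -0.0339  0.0046 -0.0216 -0.0244  0.0161]
[264.5556 143.8889] 9 [-0.0238  0.0376  0.0049] [-0.0492  0.0338  0.0039 -0.02    0.0437  0.0171]
[302.5 146.5] 12 [-0.0857 -0.0331  0.0194] [-0.0893 -0.037   0.0158 -0.083  -0.0307  0.0216]
[297.4 147.2] 10 [-0.0622 -0.0317  0.0043] [-0.0759 -0.0352  0.0022 -0.0565 -0.0295  0.0098]
[270.3333 152.4444] 9 [-0.0649  0.0374  0.0055] [-0.0763  0.0344  0.0031 -0.058   0.0407  0.0089]
[274.4286 152.1429] 7 [-0.0874  0.037   0.02  ] [-0.0897  0.034   0.0162 -0.0852  0.0402  0.0211]
```

View pics/s25.png

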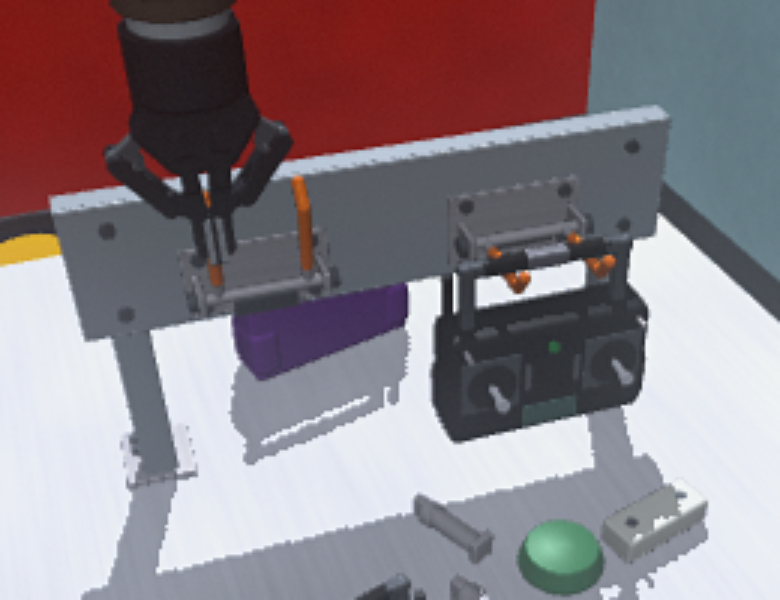

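arm_command(rows=[0,0,0.2,0,0,0,-1,0,0,0.4,0,0,0,-1,0,0,0.6,0,0,0,-1,0,0,0.8,0,0,0,-1,0,0,0.8,0,0,0,-1])

```text
time: 28.05
ee_pos: [0.3646, 0.2708, 0.3201]
tcp_rot: [-89.9, -0.2, -3.0]
wrist_force: [-1.3, -3.9, 0.6]
opening: 0.0002
```

arm_command(rows=[0,0,0.1,0,0,0,-1,0,0,0.2,0,0,0,-1,0,0,0.2,0,0,0,-1])

```text
time: 28.3
ee_pos: [0.3647, 0.2725, 0.3198]
tcp_rot: [-89.9, -0.2, -3.0]
wrist_force: [-0.8, -5.6, 3.3]
opening: -0.0002
```

```bash
python3 - <<'E'
from h import *
c=rep(HA,"s26",crop=(60,260,100,360)); orange(c)
E
```

```text
28.3 [0.3647 0.2725 0.3198] [-89.8848  -0.2296  -2.9845] [-0.8298 -5.6061  3.3404] [-0.9212  0.1158 -0.026 ] -0.0002137829063392301
grasp in hook [-0.0177  0.0357  0.0678]
[198.7381 122.4762] 42 [ 0.0023 -0.033   0.0802] [-0.0064 -0.0373  0.0722  0.0133 -0.0291  0.0886]
[167.6667 123.8333] 6 [0.0086 0.0342 0.0862] [0.0074 0.0333 0.0814 0.0145 0.0351 0.0874]
[291.     138.8333] 6 [-0.0248 -0.0319  0.0052] [-0.0462 -0.0348  0.0049 -0.0199 -0.0245  0.0161]
[201.125 145.375] 8 [-0.0046 -0.0318  0.0252] [-0.006  -0.0332  0.018  -0.0032 -0.0311  0.0349]
[264.5556 143.8889] 9 [-0.0238  0.0376  0.0056] [-0.049   0.0342  0.0032 -0.0212  0.0444  0.0171]
[302.5 146.5] 12 [-0.086  -0.0336  0.0195] [-0.0882 -0.0371  0.0164 -0.0825 -0.0302  0.0218]
[297.3333 147.3333] 9 [-0.0641 -0.031   0.0049] [-0.0756 -0.0339  0.0023 -0.0572 -0.0291  0.0095]
[270.3333 152.4444] 9 [-0.0631  0.0371  0.0052] [-0.0753  0.0342  0.0024 -0.0594  0.0403  0.0084]
[274.4286 152.1429] 7 [-0.0876  0.0365  0.0196] [-0.0882  0.0336  0.0175 -0.0841  0.0393  0.0203]
```

arm_command(rows=[0,0,0.1,0,0,0,-1,0,0,0.2,0,0,0,-1,0,0,0.2,0,0,0,-1])

```text
time: 28.6
ee_pos: [0.3647, 0.2741, 0.3199]
tcp_rot: [-89.9, -0.2, -3.0]
wrist_force: [-0.7, -8.9, 4.3]
opening: -0.0002
```

arm_command(rows=[0,0,0.1,0,0,0,-1,0,0,0.2,0,0,0,-1,0,0,0.2,0,0,0,-1])

```text
time: 28.85
ee_pos: [0.3647, 0.2747, 0.3199]
tcp_rot: [-90.2, -0.3, -3.1]
wrist_force: [-1.1, -19.6, 5.8]
opening: 0.0002
```

arm_command(rows=[0,0,0,0,0,0,-1,0,0,0,0,0,0,-1])

```text
time: 29.02
ee_pos: [0.3647, 0.2746, 0.3199]
tcp_rot: [-90.1, -0.2, -3.1]
wrist_force: [-1.2, -18.1, 7.4]
opening: 0.0001
```

arm_command(rows=[0,0,-0.3,0,0,0,-1,0,0,-1,0,0,0,-1,0,0,-3,0,0,0,-1,0,-2,-6,0,0,0,-1,0,-6,-8,0,0,0,-1,0,-10,-10,0,0,0,-1,0,-10,-10,0,0,0,-1])

```text
time: 29.6
ee_pos: [0.3586, 0.174, 0.4239]
tcp_rot: [-89.7, -0.5, -3.1]
wrist_force: [1.2, 1.2, 0.5]
opening: -0.0
```

```bash
python3 - <<'E'
from h import *
c=rep(HA,"s27",crop=(60,260,100,360)); orange(c)
print("initial"); orange(dict(np.load("side0.npz")))
def slope(c,H,lo,hi):
    W=cloud(c); px=c["pixels"].astype(int); o=(px[...,2]>110)&(px[...,1]<px[...,2]*0.65)&(px[...,0]<90)&(W[...,2]>.15)
    a=np.array([inhk(H,x) for x in W[o]])
    for s in (1,-1):
        k=(np.abs(a[:,1]-s*.036)<.006)&(a[:,2]>lo)&(a[:,2]<hi)&(a[:,0]>-.03)
        if k.sum()>4: f=np.polyfit(a[k][:,2],a[k][:,0],1); print(s,k.sum(),"tilt rad",f[0],"x at mid",np.median(a[k][:,0]))
slope(c,HA,.02,.068)
slope(dict(np.load("side0.npz")),HB,.02,.068)
cw=imaging.camera("wrist"); cv2.imwrite("pics/w27.png",cw["pixels"])
ct=imaging.camera("top"); orange(ct); cv2.imwrite("pics/t27.png",cv2.resize(ct["pixels"][40:340,90:320],None,fx=2,fy=2))
E
```

```text
29.6 [0.3586 0.174  0.4239] [-89.719   -0.5104  -3.0589] [1.2416 1.245  0.5371] [ 0.047  -0.0375  0.0125] -4.177308082304415e-05
grasp in hook [-0.1163  0.0361  0.1719]
[199.2899 128.5652] 69 [-0.0022 -0.0321  0.0755] [-0.0052 -0.0371  0.0197  0.0138 -0.0294  0.0875]
[168.0959 133.1781] 73 [-0.0004  0.0376  0.0757] [-0.0066  0.0324  0.0204  0.0137  0.0405  0.0883]
[291.     138.8333] 6 [-0.0249 -0.0321  0.0052] [-0.0461 -0.0347  0.0049 -0.0196 -0.0245  0.0161]
[264.5556 143.8889] 9 [-0.0237  0.0383  0.005 ] [-0.0496  0.0342  0.0035 -0.019   0.0447  0.0176]
[302.5 146.5] 12 [-0.0869 -0.0335  0.0193] [-0.0888 -0.0372  0.0164 -0.0813 -0.0292  0.0215]
[297.4 147.2] 10 [-0.0637 -0.0315  0.0046] [-0.0753 -0.0349  0.0022 -0.057  -0.0298  0.0097]
[270.1111 152.3333] 9 [-0.0631  0.0373  0.0046] [-0.0669  0.034   0.0024 -0.0595  0.0399  0.0056]
[274.5    152.1667] 6 [-0.0865  0.0358  0.0185] [-0.0879  0.0331  0.0165 -0.0839  0.0388  0.0202]
initial
[288.6324 113.0735] 68 [-0.0025 -0.0332  0.072 ] [-0.0054 -0.0376  0.0201  0.0154 -0.0296  0.088 ]
[261.2083 117.4722] 72 [-0.0025  0.0368  0.0702] [-0.0055  0.0329  0.022   0.0155  0.0395  0.0889]
[204.     157.3636] 11 [-0.0238 -0.0319  0.0051] [-0.0458 -0.0354  0.0018 -0.0162 -0.0295  0.0149]
[174.2143 163.7857] 14 [-0.0278  0.0371  0.0044] [-0.0499  0.0339  0.0034 -0.0194  0.0401  0.0139]
[209.5556 166.6667] 18 [-0.0843 -0.0325  0.0183] [-0.0897 -0.0367  0.002  -0.059  -0.0297  0.0222]
[178.1667 172.9167] 12 [-0.0853  0.0369  0.019 ] [-0.0879  0.0324  0.0162 -0.0825  0.0407  0.0209]
1 60 tilt rad 0.03097018841203846 x at mid -0.0037128607577580257
-1 51 tilt rad -0.009230122453199862 x at mid -0.003766692734779648
1 68 tilt rad -0.007253403376104014 x at mid -0.0030171572049097466
-1 53 tilt rad -0.016343971426421775 x at mid -0.0032144613758286434
```

View pics/s27.png

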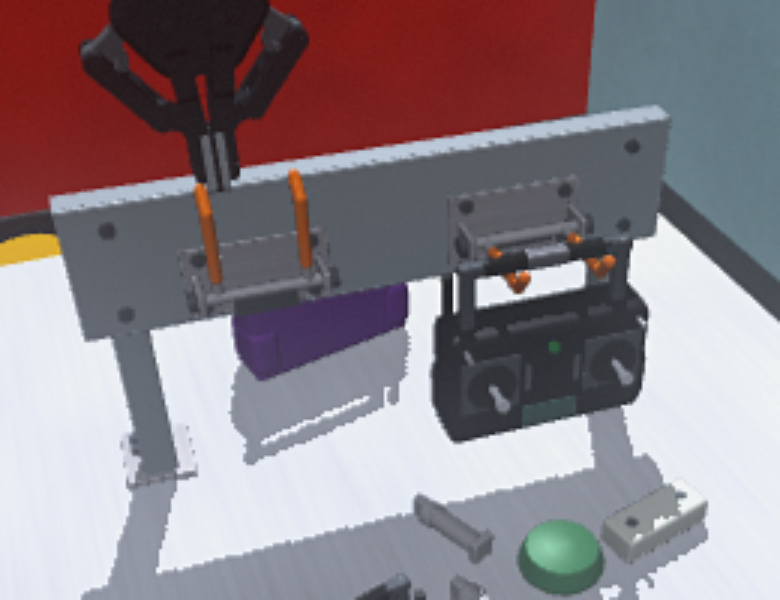

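View pics/t27.png

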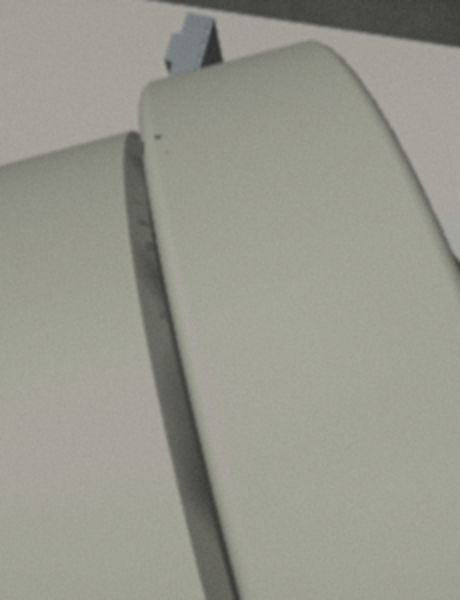

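```bash
python3 - <<'E'
from h import *
c=imaging.camera("wrist"); np.savez("w28.npz",**c); cv2.imwrite("pics/w28.png",c["pixels"])
def an(c,H):
    W=cloud(c); px=c["pixels"].astype(int); o=(px[...,2]>110)&(px[...,1]<px[...,2]*0.65)&(px[...,0]<100)&(W[...,2]>.15)
    a=np.array([inhk(H,x) for x in W[o]])
    t=(W[...,2]>0.268)&(W[...,2]<0.28)&~o; b=np.array([inhk(H,x) for x in W[t]]); b=b[np.abs(b[:,1])<.08]
    print("rail front edge x",np.percentile(b[:,0],[1,3]),"top z",np.median(b[:,2]))
    for s in (1,-1):
        k=(np.abs(a[:,1]-s*.036)<.009)
        if k.sum()>4:
            q=a[k]; print(s,k.sum(),np.percentile(q,[1,50,99],axis=0).ravel())
            m=q[:,2]<.066
            if m.sum()>10: f=np.polyfit(q[m][:,2],q[m][:,0],1); print("  straight tilt",f,m.sum())
an(c,HA); an(dict(np.load("w1.npz")),HB)
E
```

```text
rail front edge x [-0.0059 -0.0057] top z 0.07555369526184091
1 458 [-0.0042  0.0314  0.0739  0.0049  0.0352  0.0812  0.013   0.0391  0.0878]
-1 403 [-0.004  -0.0381  0.0736  0.0048 -0.034   0.0814  0.013  -0.0309  0.0879]
rail front edge x [0.0272 0.0279] top z 0.07023536315016032
1 409 [-0.0038  0.0302  0.0746  0.0099  0.0348  0.0847  0.0197  0.0391  0.0891]
-1 445 [-0.0037 -0.0385  0.0439  0.0081 -0.0339  0.0838  0.0198 -0.031   0.0891]
  straight tilt [0.006  0.0033] 72
```

View pics/w28.png

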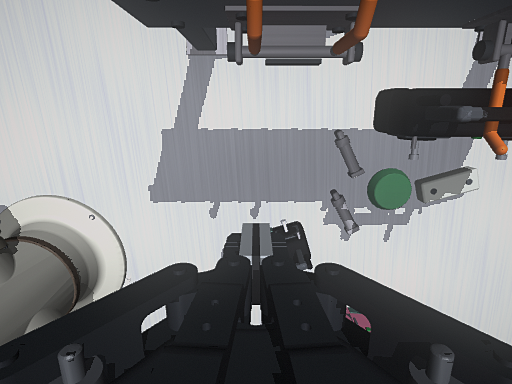

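arm_command(rows=[0,0,3,0,0,0,-1,0,0,6.5,0,0,0,-1,0,1,10,0,0,0,-1,0,3,11.6,0,0,0,-1,0,3,11.6,0,0,0,-1,0,3,11.6,0,0,0,-1])

```text
time: 30.3
ee_pos: [0.3643, 0.2924, 0.3839]
tcp_rot: [-90.2, 0.2, -2.9]
wrist_force: [-0.0, -0.2, 0.2]
opening: 0.0005
```

```bash
python3 - <<'E'
from h import *
c=rep(HA,"w29","wrist"); cv2.imwrite("pics/w29.png",c["pixels"])
def an(c,H):
    W=cloud(c); px=c["pixels"].astype(int); o=(px[...,2]>110)&(px[...,1]<px[...,2]*0.65)&(px[...,0]<100)&(W[...,2]>.15)
    a=np.array([inhk(H,x) for x in W[o]])
    t=(W[...,2]>0.272)&(W[...,2]<0.279)&~o; b=np.array([inhk(H,x) for x in W[t]]); b=b[(np.abs(b[:,1])<.08)&(b[:,0]>.02)]
    r=np.percentile(b[:,0],[1,3]); print("rail front edge x",r,"top z",np.median(b[:,2]))
    for s in (1,-1):
        k=(np.abs(a[:,1]-s*.036)<.009)
        if k.sum()>4:
            q=a[k]; print(s,k.sum(),np.percentile(q,[1,50,99],axis=0).ravel(), "tip to rail",r[0]-np.percentile(q[:,0],99),"tip top z - rail top",np.percentile(q[:,2],99)-np.median(b[:,2]))
an(c,HA); an(dict(np.load("w1.npz")),HB)
E
```

```text
30.3 [0.3643 0.2924 0.3839] [-90.1705   0.1982  -2.852 ] [-0.025  -0.1854  0.181 ] [-0.0216 -0.0049 -0.0252] 0.0005119167684543191
grasp in hook [0.0019 0.0375 0.1319]
rail front edge x [0.0276 0.0282] top z 0.07724449611317691
1 432 [-0.0038  0.0313  0.0745  0.0102  0.0357  0.0847  0.0197  0.0398  0.0888] tip to rail 0.007867679423672138 tip top z - rail top 0.011580524127514202
-1 476 [-0.0039 -0.0379  0.0497  0.0089 -0.033   0.084   0.0199 -0.0299  0.089 ] tip to rail 0.007714983304121445 tip top z - rail top 0.011728763855606533
rail front edge x [0.0276 0.0282] top z 0.07023536315016032
1 409 [-0.0038  0.0302  0.0746  0.0099  0.0348  0.0847  0.0197  0.0391  0.0891] tip to rail 0.007930343071160934 tip top z - rail top 0.01885807428366061
-1 445 [-0.0037 -0.0385  0.0439  0.0081 -0.0339  0.0838  0.0198 -0.031   0.0891] tip to rail 0.007863007184702033 tip top z - rail top 0.018846954045582648
```

View pics/w29.png

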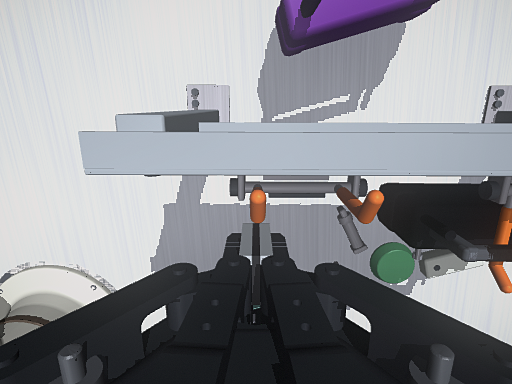

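arm_command(rows=[0,-2,-3,0,0,0,-1,0,-5,-6,0,0,0,-1,0,-5,-6,0,0,0,-1,0,-5,-6,0,0,0,-1])

```text
time: 30.68
ee_pos: [0.3617, 0.2298, 0.4389]
tcp_rot: [-89.8, -0.2, -3.2]
wrist_force: [0.6, 0.2, -0.8]
opening: -0.0002
```

```bash
python3 - <<'E'
from h import *
c=rep(HB,"s30",crop=(60,260,100,360)); orange(c)
c0=dict(np.load("side0.npz"))
d=cv2.absdiff(c["pixels"],c0["pixels"]).max(-1)
for n,(u,v) in dict(puck=(287,245),shock1=(252,236),shock2=(265,263),bumper=(318,233)).items(): print(n,d[v-6:v+7,u-10:u+11].mean())
for t in ["puck_center","shock_1_center","bumper_center"]:
    print(t,[(np.round(x["location"],1),round(x["conf"],2)) for x in models.spot_point(t,"side")[:3]])
E
```

```text
30.6833 [0.3617 0.2298 0.4389] [-89.8362  -0.2341  -3.1628] [ 0.6075  0.2347 -0.8131] [ 0.047  -0.0144  0.0049] -0.00019023163344262034
grasp in hook [-0.0608  0.2541  0.1799]
[199.3239 128.7042] 71 [-0.0016 -0.0323  0.0757] [-0.0056 -0.0372  0.019   0.0144 -0.0293  0.0877]
[168.2027 133.9054] 74 [-0.0024  0.0376  0.0753] [-0.0061  0.0325  0.0229  0.0142  0.0405  0.0876]
[291.     138.8333] 6 [-0.0231 -0.0328  0.0046] [-0.0464 -0.0352  0.0039 -0.019  -0.0244  0.0163]
[264.5556 143.8889] 9 [-0.0248  0.038   0.0047] [-0.0491  0.0343  0.0038 -0.019   0.0445  0.0172]
[302.5 146.5] 12 [-0.0863 -0.0337  0.0193] [-0.0882 -0.0368  0.016  -0.0808 -0.0312  0.0212]
[297.4 147.2] 10 [-0.0635 -0.0308  0.0049] [-0.0763 -0.034   0.0026 -0.0576 -0.0294  0.0104]
[270.3333 152.4444] 9 [-0.064   0.0374  0.0052] [-0.0751  0.0341  0.0034 -0.0596  0.0402  0.008 ]
[274.4286 152.1429] 7 [-0.0863  0.0361  0.0185] [-0.0877  0.0328  0.0171 -0.0833  0.0397  0.02  ]
puck 2.4761904761904763
shock1 1.5164835164835164
shock2 25.703296703296704
bumper 16.09157509157509
puck_center [(array([287.7, 244.5]), 0.81)]
shock_1_center [(array([251.8, 236.1]), 0.75)]
bumper_center [(array([315.5, 232.9]), 0.66), (array([190.5, 157.5]), 0.57)]
```

View pics/s30.png

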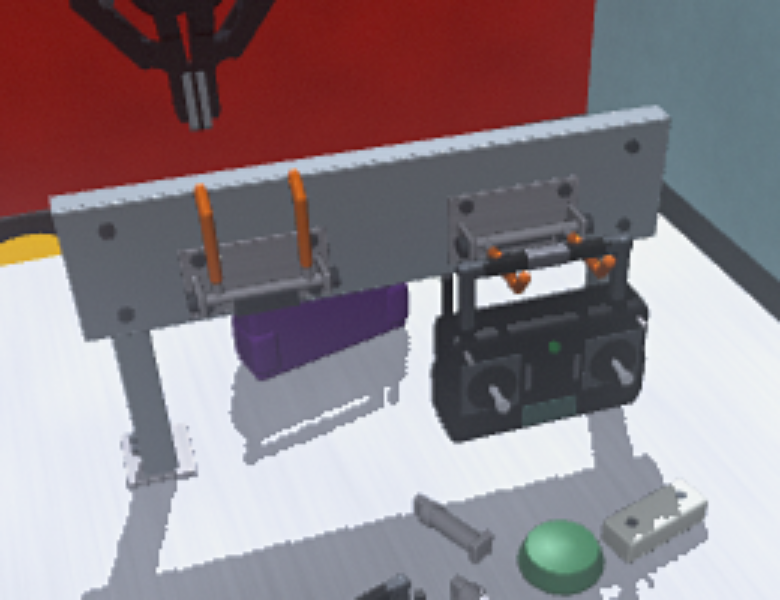

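Side view: hook_a is upright at the left. The transmitter hangs on both prongs of hook_b, upright and behind the turned-up ends. The table items are where they were, with only shadows changed, and the arm is clear. I'm handing in.

```bash
python3 - <<'E'
from h import *
print(bot.job_done())
E
```

```text
the job is handed in; nothing more can be done
None
```

The transmitter now hangs by its handle on both prongs of the spare hook, and the emptied hook is folded up flat. I handed the job in at about 31 s; no verdict was reported.

- **Spare hook (hook_b):** I led it down with a 25 N grip until it stopped moving and the wrist force rose to about 21 N. Its prongs measured level afterwards.
- **Transmitter:** I lifted it by the middle of its bar, moved it across and lowered it about 1 mm at a time. At one point I pressed slightly more than its weight (about 11 N on the prongs, against the 20 N limit). I eased off until the wrist carried none of the weight, then let go. The bar sits about 54 mm in front of the hinge, behind the turned-up ends, and within a few millimetres of the hook's middle.
- **Emptied hook (hook_a):** The pinch slipped off the prong at roughly 65–70°. I lifted the closed fingers out from behind it and pushed the prong up from the front until the force rose to about 20 N with almost no movement.

**Last checks:**
- **Folded position:** In the wrist camera, hook_a's tips are within about 0.3 mm of where hook_b's tips were when it was folded. A slope fit in the side camera was too noisy to use.
- **Table items:** The networks found the puck, the bumper and one shock at their starting positions. Image differences at the second shock and the bumper look like shadow changes in the picture. The second shock's position was not measured separately.
- **Arm:** The gripper was clear of everything when I handed in.

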